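# Line up the reagent bottles by height

## Task

Set the four reagent bottles that stand in front of the rail (on the robot's side) onto it in order of height, one in the middle of each round stand: the tallest next to the rail's tall end plate, then stepping down to the smallest at the low end. Do not knock any bottle over, and leave all four standing freely.

Things in the scene. Friction and masses are not known exactly. Their poses are not given: they have to be found in the camera images.
- oil_centre (a point): centre (half-way up, on the axis) of the smallest of the four bottles standing in front of the rail: an upright round closed bottle, 30 mm across and 70 mm tall in all, amber-brown body, black cap; straight-sided grip up to about 50 mm above its underside, cap 18 mm across above 62 mm. z axis points up along the bottle.
- dye_centre (a point): centre (half-way up, on the axis) of the second smallest of the four bottles standing in front of the rail: an upright round closed bottle, 36 mm across and 85 mm tall in all, white body, blue cap; straight-sided grip up to about 61 mm above its underside, cap 22 mm across above 73 mm. z axis points up along the bottle.
- buffer_centre (a point): centre (half-way up, on the axis) of the second tallest of the four bottles standing in front of the rail: an upright round closed bottle, 45 mm across and 110 mm tall in all, white body, white cap; straight-sided grip up to about 81 mm above its underside, cap 28 mm across above 93 mm. z axis points up along the bottle.
- saline_centre (a point): centre (half-way up, on the axis) of the tallest of the four bottles standing in front of the rail: an upright round closed bottle, 62 mm across and 160 mm tall in all, white body, red cap; straight-sided grip up to about 123 mm above its underside, cap 38 mm across above 135 mm. z axis points up along the bottle. Grip it in the upper half of its body (about 110 mm up) or by the cap, so that the gripper's palm clears the cap.
- stand1_top (a point): centre of the upper face of one of four equal fixed round grey stands with a white ring (72 mm across, flat, 8 mm above the bench), set in a straight row, neighbours about 90 mm apart, on a low fixed aluminium rail (92 x 440 mm, lips up to 7.5 mm above the bench along its long edges). stand1 to stand4 follow one another along the row; x axis lies across the row, y along it from stand1 towards stand4.
- stand2_top (a point): centre of the upper face of one of four equal fixed round grey stands with a white ring (72 mm across, flat, 8 mm above the bench), set in a straight row, neighbours about 90 mm apart, on a low fixed aluminium rail (92 x 440 mm, lips up to 7.5 mm above the bench along its long edges). stand1 to stand4 follow one another along the row; x axis lies across the row, y along it from stand1 towards stand4.
- stand3_top (a point): centre of the upper face of one of four equal fixed round grey stands with a white ring (72 mm across, flat, 8 mm above the bench), set in a straight row, neighbours about 90 mm apart, on a low fixed aluminium rail (92 x 440 mm, lips up to 7.5 mm above the bench along its long edges). stand1 to stand4 follow one another along the row; x axis lies across the row, y along it from stand1 towards stand4.
- stand4_top (a point): centre of the upper face of one of four equal fixed round grey stands with a white ring (72 mm across, flat, 8 mm above the bench), set in a straight row, neighbours about 90 mm apart, on a low fixed aluminium rail (92 x 440 mm, lips up to 7.5 mm above the bench along its long edges). stand1 to stand4 follow one another along the row; x axis lies across the row, y along it from stand1 towards stand4.
- tall_end: the tall grey end plate, 84 mm across the row, 6 mm thick, 90 mm tall, fixed upright on one end of the rail, about 68 mm beyond the nearest stand (either stand1 or stand4); the other end has a low stop 22 mm tall. Origin: centre of its underside, 5 mm above the bench.
Mind the look-alikes: they are no part of the job. Leave any purple look-alike of the part that bears oil_centre alone.

How it is judged (in metres and radians):
At the end, for the whole second after the job is handed in: From the tall end plate to the low end the bottles stand in falling order of height, one on each stand, each centred within 15 mm, resting on the stand (height within 4 mm), upright within 0.1 rad, released and at rest (((horizontal distance between tall_end and stand1_top below 0.12 m and horizontal distance between saline_centre and stand1_top below 0.015 m and horizontal distance between buffer_centre and stand2_top below 0.015 m and horizontal distance between dye_centre and stand3_top below 0.015 m and horizontal distance between oil_centre and stand4_top below 0.015 m) or (horizontal distance between tall_end and stand4_top below 0.12 m and horizontal distance between saline_centre and stand4_top below 0.015 m and horizontal distance between buffer_centre and stand3_top below 0.015 m and horizontal distance between dye_centre and stand2_top below 0.015 m and horizontal distance between oil_centre and stand1_top below 0.015 m)) and height (world z) of oil_centre between 0.039 and 0.047 m and angle between each of oil_centre, dye_centre, buffer_centre, saline_centre's own z axis and vertical below 0.1 rad and linear speed of each of oil_bottle, dye_bottle, buffer_bottle, saline_bottle below 0.02 m/s and height (world z) of dye_centre between 0.0465 and 0.0545 m and height (world z) of buffer_centre between 0.059 and 0.067 m and height (world z) of saline_centre between 0.084 and 0.092 m); the robot touches nothing.
It fails at once if a bottle is tipped by more than 0.6 rad (knocked over) (angle between any of oil_centre, dye_centre, buffer_centre, saline_centre's own z axis and vertical above 0.6 rad).
It also fails if it takes over 128 s, if anything falls off the work surface, if the arm or the gripper's body presses on something with over 40 N, if the wrist force passes 120 N, or if a joint passes its speed limit or range.

## Robot

A 6-joint arm with a two-finger parallel gripper is mounted at the origin on a cart in front of the work surface, level with it; the furniture and walls round the work are solid. World frame = base frame: x ahead of the robot, y to its left, z up, the work surface at z = 0. Lengths are in m, angles in degrees, forces in N, time in s.
With the tool pointing down it reaches from about 0.3 to 0.75 m from the base axis. Payload 8.5 kg.
Tool frame: the origin (TCP) lies midway between the tips of the shut fingers; the grasp point (between the pads) lies 19 mm behind it; y points along the fingers, z is the direction in which the jaws open and shut, and the axes are right-handed (so a half turn about y gives the same grasp; the last joint's range is limited). The gripper opens to 85 mm and grips with 20 to 120 N. Pads are 22 mm wide; open, the fingers measure 114 mm over their backs; the gripper's body (76 mm by 85 mm) begins 54 mm behind the grasp point. The pads swing forward as they close: fully open they stand 13 mm farther back than shut.
Start: joints at [-79.429, 21.807, 74.336, -0, 83.858, -12.336], TCP at [0.214, -0.507, 0.231] pointing down, gripper open.
Joint ranges: [-178.18, 178.18], [-50.72, 133.34], [12.68, 142.11], [-81.47, 261.47], [9.98, 163.14], [-165.26, 165.26]. Speed limits (degrees/s): [136.94, 136.94, 180, 180, 180, 180].

## Interface

Orientations are given as a 3x3 rotation matrix whose columns are the frame's x, y, z axes.
In Python, from rig import status, imaging, job gives the robot as it stands. The module is installed in compiled form; this text tells all that it offers.
- The arm moves only by the tool jog_arm, never from a script. Its argument "rows" is a list of rows, each an object of numbers: "hand": the opening, from 0 (shut) to 1 (fully open); "dx", "dy", "dz": the shift along the tool's x, y, z in cm; "ax", "ay", "az": the turn, a rotation vector about the tool's x, y, z in degrees. In form: [{"hand": .., "dx": .., "dy": .., "dz": .., "ax": .., "ay": .., "az": ..}, ...]. A call has exactly 5 rows; each row shifts and turns the commanded pose from where the row before left it, along the tool's axes as they then stand; what a row does not reach is not made up. A row lasts 1/12 s, in which the tool goes at most 41.7 mm and 7.16 degrees, less where a joint would pass 70% of its speed; a pose out of reach is approached as far as the arm can. A call is refused whole if a number of a shift passes 4.17 or a number of a turn 7.16, either way. A call with a gripper value outside its range is refused whole. The fingers move at their own pace and stop on an object; "newtons" is the grip in N (left out, the last holds). Time passes only in rows, so rows that do not move let the fingers close, or fill a call up. It gives the time, the measured TCP pose, the force and the opening at its end, in the units of the state.
- status.observe(): the state, without advancing time (a new reading comes with each control period).
- imaging.get_image(name): name is "side" or "top" or "wrist"; returns the picture (420x560x3 uint8, red, green, blue); there is no depth.
- imaging.camera_model(name): a dict with "K" (3x3 intrinsics, pixels), "position" and "rotation" of the camera in the world; the wrist camera has in their place "tool_from_camera" (4x4, takes a point from camera to tool coordinates, whose origin is the TCP and whose axes are the tool frame's). Camera axes: x right, y down, z forward; pixel columns grow to the right and rows downward; lengths in m; the calibration is good to about 2 mm. A picture is of the moment at which its call begins: read the wrist's pose just before it. camera_model takes no time and is no camera call.
- job.close_job(): hands the job in, once; it reports no verdict.
The state is a dict: "time_s": time; "q": joint angles; "qvel": joint speeds; "joint_efforts": joint torques, N m; "position": TCP position; "tool_rot": TCP orientation; "ft_force": force on the tool from outside, world axes, zero at the start; "wrist_torque": the same for the moment, N m; "grip_width": finger opening in m.
Only numpy, scipy, OpenCV 4.12 (cv2) and the standard library are available. Lean on these libraries where they do the work, as an engineer would, in place of code of your own. Each camera call takes 0.05 s, during which the arm holds its last target.

## Working session

There is one attempt and no reset: what is moved stays moved. The work goes in short steps, Python scripts to look and compute and a tool call to move; the robot and the scene stay as the last step left them, time stands still between calls to the robot, and variables do not carry over. Pictures are saved under pics/ and viewed, and the job is handed in when it is done.

Besides the shell and the picture viewer there is one more tool, called after "Call:" as name(argument=value, ...), one argument or row to a line, values as JSON. jog_arm: Moves the arm, as the interface text tells. Its arguments: {"type":"object","properties":{"rows":{"type":"array"},"newtons":{"type":"number"}},"required":["rows"]}

```bash
mkdir -p pics; python3 - <<'E'
from rig import status, imaging, job
import cv2, numpy as np
s=status.observe()
for k,v in s.items(): print(k,np.round(v,4).tolist())
for n in ["side","top","wrist"]:
    im=imaging.get_image(n); cv2.imwrite(f"pics/{n}0.png",im[:,:,::-1])
    m=imaging.camera_model(n); print(n,{k:np.round(v,4).tolist() for k,v in m.items()})
E
```

```text
time_s 0.0
q [-79.4288, 21.8401, 74.3864, -0.0003, 83.8591, -12.3348]
qvel [0.0163, -0.0025, 0.0089, 0.0349, -0.0129, 0.0462]
joint_efforts [0.0008, -44.8459, -23.1278, -0.0001, 0.0048, 0.0]
position [0.214, -0.5063, 0.2307]
tool_rot [[-0.9211, -0.0003, 0.3892], [-0.3892, 0.0015, -0.9211], [-0.0003, -1.0, -0.0015]]
ft_force [0.3011, -0.0942, -0.1055]
wrist_torque [-0.0821, -0.0231, 0.0212]
grip_width 0.0852
side {'K': [[499.4305, 0.0, 282.576], [0.0, 499.4305, 209.8785], [0.0, 0.0, 1.0]], 'position': [0.3209, -0.8685, 0.8045], 'rotation': [[0.9655, -0.1719, 0.1956], [-0.26, -0.5975, 0.7586], [-0.0135, -0.7833, -0.6216]]}
top {'K': [[450.9399, 0.0, 281.7212], [0.0, 450.9399, 206.9579], [0.0, 0.0, 1.0]], 'position': [0.4924, 0.0102, 1.1948], 'rotation': [[0.0001, -0.9989, 0.0479], [-1.0, 0.0, 0.0032], [-0.0032, -0.0479, -0.9988]]}
wrist {'K': [[358.557, 0.0, 285.0319], [0.0, 358.557, 211.4863], [0.0, 0.0, 1.0]], 'tool_from_camera': [[-0.0007, 0.9556, 0.2946, -0.0757], [-0.0001, -0.2946, 0.9556, -0.1427], [1.0, 0.0007, 0.0003, 0.0011], [0.0, 0.0, 0.0, 1.0]]}
```

View pics/top0.png

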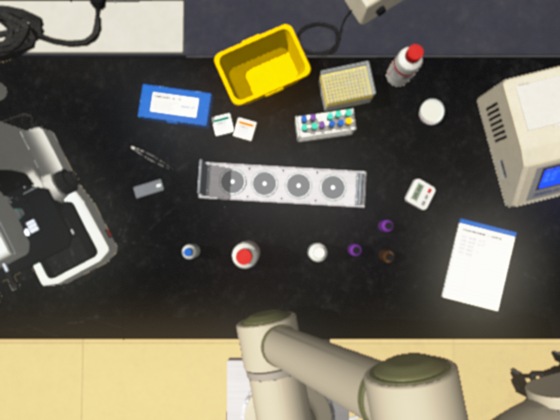

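View pics/side0.png

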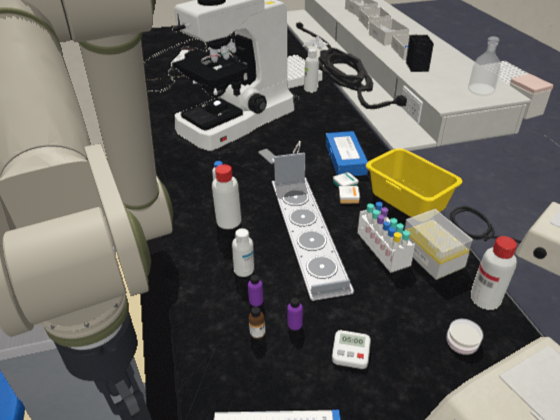

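View pics/wrist0.png

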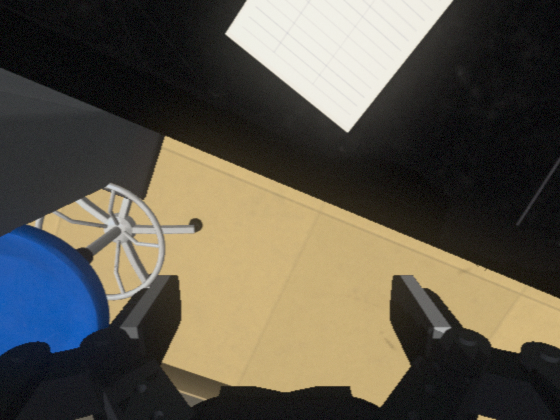

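The top view shows these candidates:
- **Wanted bottles:** dye (blue cap) at (190,251), saline (red cap) at (245,256), buffer (white) at (317,253) and amber oil at (387,256).
- **Look-alikes:** purple bottles at (386,226) and (355,250), a red-capped bottle behind the rail at (405,65), and a white jar at (431,111).
- **Rail:** stands run from x≈232 to 333, with the tall plate at the left end (about x=205).

I'll make a close crop and measure.

```bash
cat > h.py <<'E'
import numpy as np, cv2
from rig import status, imaging
def ray(m,u,v):
    K=np.array(m["K"]);d=np.array(m["rotation"])@np.linalg.solve(K,[u,v,1.]);return np.array(m["position"]),d
def onz(m,u,v,z):
    p,d=ray(m,u,v);return p+d*(z-p[2])/d[2]
def tri(m1,a,m2,b):
    p,d=ray(m1,*a);q,e=ray(m2,*b);d/=np.linalg.norm(d);e/=np.linalg.norm(e)
    s=np.linalg.lstsq(np.c_[d,-e],q-p,rcond=None)[0];A=p+s[0]*d;B=q+s[1]*e
    return (A+B)/2,np.linalg.norm(A-B)
def proj(m,P):
    c=np.array(m["rotation"]).T@(np.array(P)-m["position"]);k=np.array(m["K"])@c;return k[:2]/k[2]
def wristm(s,m):
    T=np.eye(4);T[:3,:3]=s["tool_rot"];T[:3,3]=s["position"];W=T@np.array(m["tool_from_camera"])
    return {"K":m["K"],"position":W[:3,3],"rotation":W[:3,:3]}
E
python3 - <<'E'
from h import *
im=cv2.imread("pics/top0.png");sd=cv2.imread("pics/side0.png")
mt=imaging.camera_model("top");ms=imaging.camera_model("side")
def blobs(im,lo,hi,box,mn=15):
    x0,y0,x1,y1=box;h=cv2.cvtColor(im[y0:y1,x0:x1],cv2.COLOR_BGR2HSV);m=cv2.inRange(h,lo,hi)
    n,l,st,c=cv2.connectedComponentsWithStats(m)
    return [(int(st[i,4]),(c[i]+[x0,y0]).round(1).tolist(),(st[i,:4]+[x0,y0,0,0]).tolist()) for i in range(1,n) if st[i,4]>=mn]
b=(150,215,420,300)
print("red",blobs(im,(0,150,90),(8,255,255),b))
print("blue",blobs(im,(95,120,60),(120,255,255),b))
print("white",blobs(im,(0,0,120),(180,70,255),b))
print("amber",blobs(im,(3,60,30),(20,255,160),b,8))
print("purple",blobs(im,(125,80,30),(160,255,255),b))
b=(190,120,360,360)
print("S red",blobs(sd,(0,150,90),(8,255,255),b)); print("S blue",blobs(sd,(95,120,60),(120,255,255),b))
print("S white",blobs(sd,(0,0,120),(180,70,255),b,80))
print("S amber",blobs(sd,(3,80,30),(20,255,160),b))
# stand rings
h=cv2.cvtColor(im,cv2.COLOR_BGR2GRAY)
for c in cv2.HoughCircles(h[150:215,190:375],cv2.HOUGH_GRADIENT,1,20,param1=100,param2=12,minRadius=7,maxRadius=15)[0]: print(c+[190,150,0])
a=cv2.resize(im[150:275,175:410],None,fx=3.4,fy=3.4,interpolation=2);cv2.imwrite("pics/tc.png",a)
a=cv2.resize(sd[130:345,195:365],None,fx=2.7,fy=2.7,interpolation=2);cv2.imwrite("pics/sc.png",a)
E
```

```text
red [(176, [243.8, 256.2], [237, 249, 15, 15])]
blue [(42, [187.8, 251.7], [184, 249, 8, 7])]
white [(307, [244.1, 254.0], [232, 242, 25, 27]), (109, [188.7, 251.0], [182, 244, 14, 15]), (276, [316.7, 251.9], [308, 243, 18, 19])]
amber [(157, [385.7, 255.5], [378, 249, 17, 15])]
purple [(164, [385.1, 225.5], [377, 219, 17, 14]), (154, [354.1, 249.4], [347, 243, 16, 14])]
S red [(235, [223.8, 172.8], [216, 164, 16, 18])]
S blue [(821, [342.7, 153.4], [326, 131, 34, 45]), (42, [217.4, 162.6], [214, 160, 9, 7])]
S white [(1283, [222.5, 132.6], [190, 120, 82, 31]), (411, [346.1, 147.6], [334, 136, 26, 24]), (275, [281.7, 155.1], [259, 141, 46, 24]), (1190, [226.1, 202.3], [212, 167, 29, 62]), (4451, [311.0, 239.9], [272, 168, 82, 132]), (486, [346.9, 186.2], [333, 172, 27, 28]), (817, [242.3, 252.7], [232, 228, 22, 49]), (127, [256.8, 331.6], [250, 326, 15, 12]), (735, [345.9, 345.4], [332, 330, 28, 30])]
S amber [(44, [349.5, 202.3], [340, 200, 20, 4]), (187, [256.1, 319.9], [248, 311, 17, 17]), (20, [257.7, 337.6], [251, 334, 14, 6])]
[231.5 181.5  11. ]
[263.5 183.5  11. ]
[332.5 187.5  10.5]
[298.5        185.5         10.60000038]
```

View pics/tc.png

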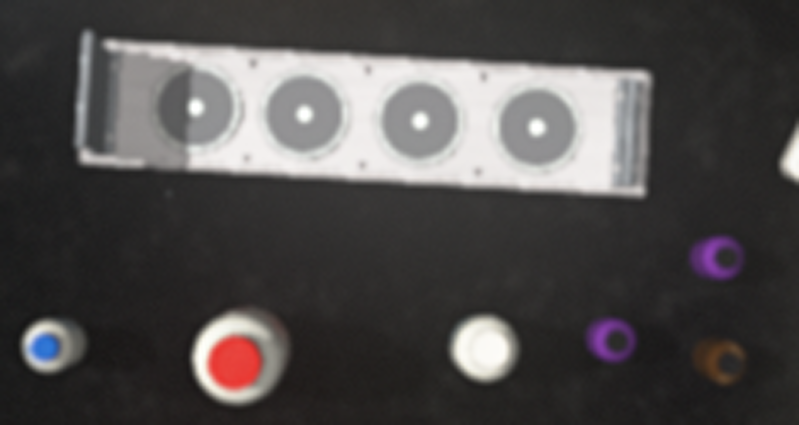

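View pics/sc.png

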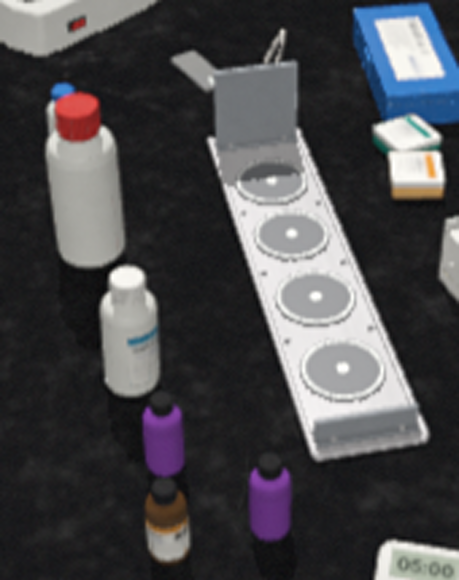

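The crops confirm the choice: amber oil, two purple look-alikes, the tall plate on the left (+y) end, and a white dot at each stand's centre. Next I'll triangulate.

```bash
python3 - <<'E'
from h import *
im=cv2.imread("pics/top0.png");sd=cv2.imread("pics/side0.png")
mt=imaging.camera_model("top");ms=imaging.camera_model("side")
def dot(img,u,v,r=4):
    u,v=int(round(u)),int(round(v));g=cv2.cvtColor(img,cv2.COLOR_BGR2GRAY)[v-r:v+r+1,u-r:u+r+1].astype(float)
    w=np.clip(g-np.median(g)-20,0,None);yy,xx=np.mgrid[-r:r+1,-r:r+1];return u+(w*xx).sum()/w.sum(),v+(w*yy).sum()/w.sum()
T=[(x/3.4+175-.35,y/3.4+150-.35) for x,y in [(195,107),(304,114),(420,121),(537,127)]]
S=[(x/2.7+195-.3,y/2.7+130-.3) for x,y in [(272,181),(291,233),(315,296),(343,368)]]
P=[]
for t,s in zip(T,S):
    a=dot(im,*t);b=dot(sd,*s);p,e=tri(mt,a,ms,b);A=onz(mt,*a,.008);B=onz(ms,*b,.008);P.append(A)
    print("stand",np.round(a,1),np.round(b,1),"tri",p.round(4),round(e,4),"top",A.round(4),"side",B.round(4))
print(np.linalg.norm(np.diff(P,axis=0),axis=1))
c=lambda x,y:(x/3.4+175-.35,y/3.4+150-.35)
d=lambda x,y:(x/2.7+195-.3,y/2.7+130-.3)
# cap-top centres (top crop), and side crop cap-top centres
B={"saline":(c(236,363),d(78,104),.16),"buffer":(c(489,349),d(127,273),.11),"dye":(c(46,347),d(63,89),.085),"oil":(c(730,362),d(163,485),.07),
 "purp1":(c(619,341),d(163,401),.07),"purp2":(c(727,258),d(270,462),.07)}
for k,(a,b,z) in B.items():
    p,e=tri(mt,a,ms,b);print(k,"tri",p.round(4),round(e,4),"top",onz(mt,*a,z).round(4),"side",onz(ms,*b,z).round(4))
print("plate",onz(mt,*c(87,95),.09))
E
```

```text
stand [232.3 181.1] [295.2 196.6] tri [0.6172 0.1443 0.0118] 0.0002 top [0.6177 0.1447 0.008 ] side [0.6185 0.1491 0.008 ]
stand [264.1 183.1] [302.5 215.9] tri [0.6119 0.0604 0.0127] 0.0 top [0.6124 0.0606 0.008 ] side [0.6136 0.066  0.008 ]
stand [298.1 185.1] [311.5 239.2] tri [ 0.6068 -0.0291  0.0127] 0.0002 top [ 0.6072 -0.0292  0.008 ] side [ 0.6086 -0.0241  0.008 ]
stand [332.5 187. ] [321.5 265.7] tri [ 0.6016 -0.1194  0.0122] 0.0001 top [ 0.602  -0.1199  0.008 ] side [ 0.603  -0.1155  0.008 ]
[0.08423089 0.09000424 0.09078391]
saline tri [0.4303 0.099  0.1652] 0.0023 top [0.4288 0.0996 0.16  ] side [0.4323 0.1066 0.16  ]
buffer tri [ 0.436  -0.0739  0.1167] 0.0001 top [ 0.4356 -0.0744  0.11  ] side [ 0.4372 -0.0661  0.11  ]
dye tri [0.4354 0.2423 0.09  ] 0.0011 top [0.4357 0.2433 0.085 ] side [0.4357 0.2503 0.085 ]
oil tri [ 0.4236 -0.2526  0.0727] 0.0015 top [ 0.4242 -0.2534  0.07  ] side [ 0.4232 -0.2502  0.07  ]
purp1 tri [ 0.44   -0.1724  0.0714] 0.0012 top [ 0.4394 -0.1725  0.07  ] side [ 0.4408 -0.1712  0.07  ]
purp2 tri [ 0.5004 -0.2517  0.0718] 0.0008 top [ 0.5   -0.252  0.07 ] side [ 0.5012 -0.2503  0.07  ]
plate [0.61775614 0.21438275 0.09      ]
```

Call:
jog_arm(
  rows=[
    {"hand":0.6,"dx":-2.9,"dy":0,"dz":-1.5},
    {"hand":0.6,"dx":-2.9,"dz":-1.5},
    {"hand":0.6,"dx":-2.9,"dz":-1.5},
    {"hand":0.6,"dx":-2.9,"dz":-1.5},
    {"hand":0.6,"dx":-2.9,"dz":-1.5},
  ],
  newtons=50,
)

```text
invalid input at $.rows[0]: expected keys hand, dx, dy, dz, ax, ay, az
```

Call:
jog_arm(
  rows=[
    {"hand":0.6,"dx":-2.9,"dy":0,"dz":-1.5},
    {"hand":0.6,"dx":-2.9,"dz":-1.5},
    {"hand":0.6,"dx":-2.9,"dz":-1.5},
    {"hand":0.6,"dx":-2.9,"dz":-1.5},
    {"hand":0.6,"dx":-2.9,"dz":-1.5},
  ],
)

```text
invalid input at $.rows[0]: expected keys hand, dx, dy, dz, ax, ay, az
```

Call:
jog_arm(
  rows=[
    {"hand":0.6,"ay":-6.7},
    {"hand":0.6,"ay":-6.7},
    {"hand":0.6,"ay":-6.7},
    {"hand":0.6,"ay":-6.7},
    {"hand":0.6,"ay":-6.7},
  ],
)

```text
invalid input at $.rows[0]: expected keys hand, dx, dy, dz, ax, ay, az
```

Call:
jog_arm(
  rows=[
    {"hand":0.6,"ay":-6.7},
    {"hand":0.6,"ay":-6.7},
    {"hand":0.6,"ay":-6.7},
    {"hand":0.6,"ay":-6.7},
    {"hand":0.6,"ay":-6.7},
  ],
)

```text
invalid input at $.rows[0]: expected keys hand, dx, dy, dz, ax, ay, az
```

All keys are required in every row.

Call:
jog_arm(
  rows=[
    {"hand":0.6,"dx":-2.9,"dy":0,"dz":-1.5,"ax":0,"ay":0,"az":0},
    {"hand":0.6,"dx":-2.9,"dy":0,"dz":-1.5,"ax":0,"ay":0,"az":0},
    {"hand":0.6,"dx":-2.9,"dy":0,"dz":-1.5,"ax":0,"ay":0,"az":0},
    {"hand":0.6,"dx":-2.9,"dy":0,"dz":-1.5,"ax":0,"ay":0,"az":0},
    {"hand":0.6,"dx":-2.9,"dy":0,"dz":-1.5,"ax":0,"ay":0,"az":0},
  ],
  newtons=50,
)

```text
time_s: 0.57
position: [0.3191, -0.3797, 0.2311]
tool_rot: [[-0.921, -0.0, 0.389], [-0.389, 0.0, -0.921], [0.0, -1.0, -0.001]]
ft_force: [1.5, -0.4, -0.4]
grip_width: 0.0512
```

Call:
jog_arm(
  rows=[
    {"hand":0.6,"dx":-2.9,"dy":0,"dz":-1.5,"ax":0,"ay":0,"az":0},
    {"hand":0.6,"dx":-2.9,"dy":0,"dz":-1.5,"ax":0,"ay":0,"az":0},
    {"hand":0.6,"dx":-2.9,"dy":0,"dz":-1.5,"ax":0,"ay":0,"az":0},
    {"hand":0.6,"dx":-2.9,"dy":0,"dz":-1.5,"ax":0,"ay":0,"az":0},
    {"hand":0.6,"dx":-2.9,"dy":0,"dz":-1.5,"ax":0,"ay":0,"az":0},
  ],
)

```text
time_s: 0.98
position: [0.4235, -0.2541, 0.2312]
tool_rot: [[-0.921, -0.0, 0.389], [-0.389, 0.0, -0.921], [0.0, -1.0, -0.0]]
ft_force: [0.7, -0.9, 0.1]
grip_width: 0.0512
```

Call:
jog_arm(
  rows=[
    {"hand":0.6,"dx":0,"dy":0,"dz":0,"ax":0,"ay":-6.7,"az":0},
    {"hand":0.6,"dx":0,"dy":0,"dz":0,"ax":0,"ay":-6.7,"az":0},
    {"hand":0.6,"dx":0,"dy":0,"dz":0,"ax":0,"ay":-6.7,"az":0},
    {"hand":0.6,"dx":0,"dy":0,"dz":0,"ax":0,"ay":-6.7,"az":0},
    {"hand":0.6,"dx":0,"dy":0,"dz":0,"ax":0,"ay":-6.7,"az":0},
  ],
)

```text
time_s: 1.4
position: [0.4228, -0.2554, 0.2311]
tool_rot: [[-0.548, -0.0, 0.836], [-0.836, 0.0, -0.548], [-0.0, -1.0, -0.001]]
ft_force: [-0.4, -0.5, -0.2]
grip_width: 0.0509
```

Call:
jog_arm(
  rows=[
    {"hand":0.6,"dx":0,"dy":0,"dz":0,"ax":0,"ay":-6.7,"az":0},
    {"hand":0.6,"dx":0,"dy":0,"dz":0,"ax":0,"ay":-6.7,"az":0},
    {"hand":0.6,"dx":0,"dy":0,"dz":0,"ax":0,"ay":-6.7,"az":0},
    {"hand":0.6,"dx":0,"dy":0,"dz":0,"ax":0,"ay":-6.7,"az":0},
    {"hand":0.6,"dx":0,"dy":0,"dz":0,"ax":0,"ay":-6.7,"az":0},
  ],
)

```text
time_s: 1.82
position: [0.4227, -0.2555, 0.2311]
tool_rot: [[0.004, -0.0, 1.0], [-1.0, 0.0, 0.004], [-0.0, -1.0, -0.0]]
ft_force: [1.3, -0.6, -0.3]
grip_width: 0.0507
```

```bash
python3 - <<'E'
from h import *
s=status.observe();im=imaging.get_image("wrist")[:,:,::-1].copy();w=wristm(s,imaging.camera_model("wrist"))
np.savez("w1",R=w["rotation"],p=w["position"])
for P in [(.4235,-.2515,.07),(.44,-.172,.07),(.5005,-.251,.07)]:
    u=proj(w,P);print(P,u);cv2.drawMarker(im,tuple(int(x) for x in u),(0,255,0),0,10,1)
cv2.imwrite("pics/w1.png",im)
E
```

```text
(0.4235, -0.2515, 0.07) [284.86472084 185.89435019]
(0.44, -0.172, 0.07) [305.89525769  89.22417443]
(0.5005, -0.251, 0.07) [373.6308873  185.75618454]
```

View pics/w1.png

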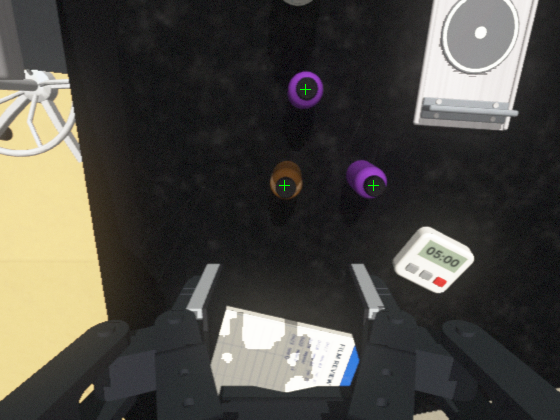

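The projected cap positions fall on the amber cap at about (286,187) and on both purple caps. Stand4's dot is visible at (481,32), so I'll check that too.

```bash
python3 - <<'E'
from h import *
d=np.load("w1.npz");w={"K":imaging.camera_model("wrist")["K"],"rotation":d["R"],"position":d["p"]}
print(onz(w,481,32.5,.008),onz(w,286,186.5,.07))
E
```

```text
[ 0.60431181 -0.11965801  0.008     ] [ 0.42448801 -0.25203344  0.07      ]
```

Call:
jog_arm(
  rows=[
    {"hand":0.6,"dx":-0.35,"dy":3.6,"dz":0.18,"ax":0,"ay":0,"az":0},
    {"hand":0.6,"dx":0,"dy":3.6,"dz":0,"ax":0,"ay":0,"az":0},
    {"hand":0.6,"dx":0,"dy":3.6,"dz":0,"ax":0,"ay":0,"az":0},
    {"hand":0.6,"dx":0,"dy":3.6,"dz":0,"ax":0,"ay":0,"az":0},
    {"hand":0.6,"dx":0,"dy":1.5,"dz":0,"ax":0,"ay":0,"az":0},
  ],
)

```text
time_s: 2.28
position: [0.4231, -0.2506, 0.0684]
tool_rot: [[-0.005, -0.004, 1.0], [-1.0, 0.004, -0.005], [-0.004, -1.0, -0.004]]
ft_force: [-0.2, 0.0, -0.3]
grip_width: 0.051
```

Call:
jog_arm(
  rows=[
    {"hand":0.6,"dx":0,"dy":2,"dz":0,"ax":0,"ay":0,"az":0},
    {"hand":0.6,"dx":0,"dy":2,"dz":0,"ax":0,"ay":0,"az":0},
    {"hand":0.6,"dx":0,"dy":1.6,"dz":0,"ax":0,"ay":0,"az":0},
    {"hand":0.6,"dx":0,"dy":0,"dz":0,"ax":0,"ay":0,"az":0},
    {"hand":0.0,"dx":0,"dy":0,"dz":0,"ax":0,"ay":0,"az":0},
  ],
)

```text
time_s: 2.7
position: [0.4245, -0.2519, 0.0161]
tool_rot: [[-0.003, -0.001, 1.0], [-1.0, 0.001, -0.003], [-0.001, -1.0, -0.001]]
ft_force: [-0.5, 0.0, 0.5]
grip_width: 0.0406
```

Call:
jog_arm(
  rows=[
    {"hand":0.0,"dx":0,"dy":0,"dz":0,"ax":0,"ay":0,"az":0},
    {"hand":0,"dx":0,"dy":0,"dz":0,"ax":0,"ay":0,"az":0},
    {"hand":0,"dx":0,"dy":0,"dz":0,"ax":0,"ay":0,"az":0},
    {"hand":0,"dx":0,"dy":0,"dz":0,"ax":0,"ay":0,"az":0},
    {"hand":0.0,"dx":0,"dy":0,"dz":0,"ax":0,"ay":0,"az":0},
  ],
)

```text
time_s: 3.12
position: [0.425, -0.2524, 0.0171]
tool_rot: [[-0.002, 0.001, 1.0], [-1.0, -0.001, -0.002], [0.001, -1.0, 0.001]]
ft_force: [-0.3, -0.7, 6.8]
grip_width: 0.0283
```

Call:
jog_arm(
  rows=[
    {"hand":0.0,"dx":0,"dy":-1,"dz":0,"ax":0,"ay":0,"az":0},
    {"hand":0,"dx":0,"dy":-2,"dz":0,"ax":0,"ay":0,"az":0},
    {"hand":0,"dx":0,"dy":-3,"dz":0,"ax":0,"ay":0,"az":0},
    {"hand":0,"dx":0,"dy":-3,"dz":0,"ax":0,"ay":0,"az":0},
    {"hand":0.0,"dx":0,"dy":-2,"dz":0,"ax":0,"ay":0,"az":0},
  ],
)

```text
time_s: 3.53
position: [0.4249, -0.2523, 0.1289]
tool_rot: [[-0.002, 0.002, 1.0], [-1.0, -0.002, -0.002], [0.002, -1.0, 0.002]]
ft_force: [1.5, 0.3, -0.8]
grip_width: 0.0279
```

Call:
jog_arm(
  rows=[
    {"hand":0.0,"dx":-1.3,"dy":0,"dz":1.8,"ax":0,"ay":0,"az":0},
    {"hand":0,"dx":-2,"dy":0,"dz":2.7,"ax":0,"ay":0,"az":0},
    {"hand":0,"dx":-2,"dy":0,"dz":2.7,"ax":0,"ay":0,"az":0},
    {"hand":0,"dx":-2,"dy":0,"dz":2.7,"ax":0,"ay":0,"az":0},
    {"hand":0.0,"dx":-2,"dy":0,"dz":2.7,"ax":0,"ay":0,"az":0},
  ],
)

```text
time_s: 3.95
position: [0.5517, -0.158, 0.1264]
tool_rot: [[-0.002, -0.0, 1.0], [-1.0, 0.0, -0.002], [-0.0, -1.0, -0.0]]
ft_force: [0.2, -0.2, -0.1]
grip_width: 0.0288
```

Call:
jog_arm(
  rows=[
    {"hand":0.0,"dx":-2,"dy":0,"dz":2.7,"ax":0,"ay":0,"az":0},
    {"hand":0,"dx":-1.3,"dy":0,"dz":1.7,"ax":0,"ay":0,"az":0},
    {"hand":0,"dx":-0.7,"dy":0,"dz":0.85,"ax":0,"ay":0,"az":0},
    {"hand":0,"dx":0,"dy":2,"dz":0,"ax":0,"ay":0,"az":0},
    {"hand":0.0,"dx":0,"dy":2,"dz":0,"ax":0,"ay":0,"az":0},
  ],
)

```text
time_s: 4.37
position: [0.6038, -0.1192, 0.0865]
tool_rot: [[-0.001, 0.002, 1.0], [-1.0, -0.001, -0.001], [0.001, -1.0, 0.002]]
ft_force: [0.5, -0.0, -1.0]
grip_width: 0.0283
```

Call:
jog_arm(
  rows=[
    {"hand":0.0,"dx":0,"dy":2,"dz":0,"ax":0,"ay":0,"az":0},
    {"hand":0,"dx":0,"dy":2,"dz":0,"ax":0,"ay":0,"az":0},
    {"hand":0,"dx":0,"dy":1,"dz":0,"ax":0,"ay":0,"az":0},
    {"hand":0,"dx":0,"dy":0.6,"dz":0,"ax":0,"ay":0,"az":0},
    {"hand":0.0,"dx":0,"dy":0.3,"dz":0,"ax":0,"ay":0,"az":0},
  ],
)

```text
time_s: 4.78
position: [0.603, -0.1196, 0.027]
tool_rot: [[-0.002, -0.001, 1.0], [-1.0, 0.0, -0.002], [-0.0, -1.0, -0.001]]
ft_force: [-0.0, 0.3, 0.3]
grip_width: 0.028
```

```bash
python3 - <<'E'
from h import *
s=status.observe();print(s["position"],s["ft_force"]);im=imaging.get_image("wrist")[:,:,::-1].copy();w=wristm(s,imaging.camera_model("wrist"))
sd=imaging.get_image("side")[:,:,::-1];
np.savez("w2",R=w["rotation"],p=w["position"])
cv2.imwrite("pics/w2.png",im);cv2.imwrite("pics/s2.png",cv2.resize(sd[150:330,200:400],None,fx=3,fy=3))
E
```

```text
[ 0.60304418 -0.11964297  0.02700341] [-0.00137625  0.28631793  0.29820978]
```

View pics/w2.png

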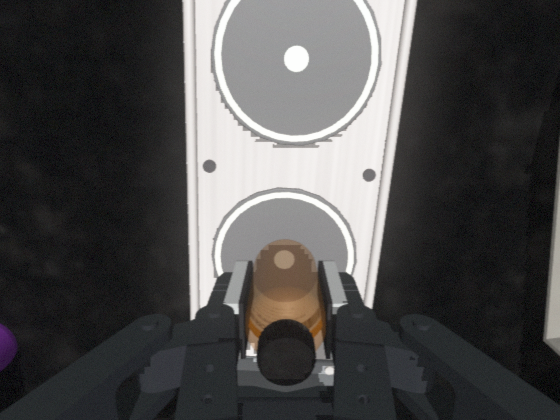

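View pics/s2.png

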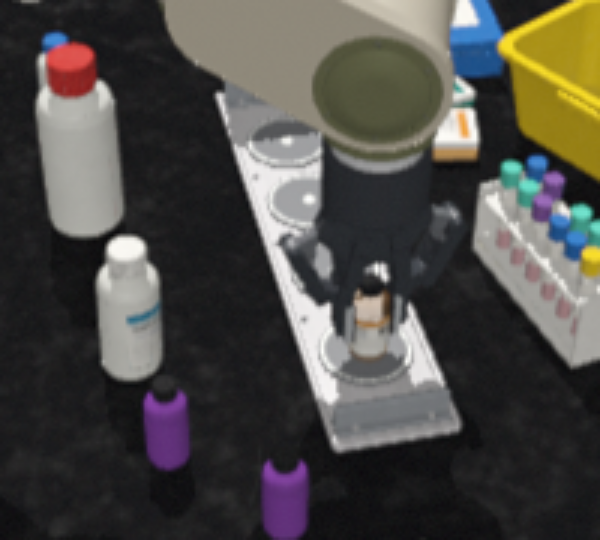

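```bash
python3 - <<'E'
from h import *
d=np.load("w2.npz");w={"K":imaging.camera_model("wrist")["K"],"rotation":d["R"],"position":d["p"]}
print(onz(w,284.5,260,.008),onz(w,296.5,59,.008))
# ring 4: left edge ~213, right ~356 at row 252
print(onz(w,213,250,.008),onz(w,356,250,.008),onz(w,285,190,.008))
print(proj(w,(.603,-.1196,.078)),proj(w,(.603,-.1196,.008)))
E
```

```text
[ 0.60376842 -0.12012475  0.008     ] [ 0.60893535 -0.02855314  0.008     ]
[ 0.56887505 -0.11475664  0.008     ] [ 0.63867289 -0.11483316  0.008     ] [ 0.60406203 -0.08470557  0.008     ]
[281.54219886 355.55517524] [282.93645813 259.02490388]
```

Call:
jog_arm(
  rows=[
    {"hand":0.0,"dx":0,"dy":0.1,"dz":0,"ax":0,"ay":0,"az":0},
    {"hand":0,"dx":0,"dy":0.1,"dz":0,"ax":0,"ay":0,"az":0},
    {"hand":0,"dx":0,"dy":0,"dz":0,"ax":0,"ay":0,"az":0},
    {"hand":0.4,"dx":0,"dy":0,"dz":0,"ax":0,"ay":0,"az":0},
    {"hand":0.5,"dx":0,"dy":0,"dz":0,"ax":0,"ay":0,"az":0},
  ],
)

```text
time_s: 5.3
position: [0.6035, -0.1194, 0.0257]
tool_rot: [[-0.002, 0.001, 1.0], [-1.0, -0.0, -0.002], [0.0, -1.0, 0.001]]
ft_force: [-0.2, 0.9, 0.1]
grip_width: 0.0422
```

Call:
jog_arm(
  rows=[
    {"hand":0.7,"dx":0,"dy":0,"dz":0,"ax":0,"ay":0,"az":0},
    {"hand":0.7,"dx":0,"dy":0,"dz":0,"ax":0,"ay":0,"az":0},
    {"hand":0.7,"dx":0,"dy":-1,"dz":0,"ax":0,"ay":0,"az":0},
    {"hand":0.7,"dx":0,"dy":-3,"dz":0,"ax":0,"ay":0,"az":0},
    {"hand":0.7,"dx":0,"dy":-4,"dz":0,"ax":0,"ay":0,"az":0},
  ],
)

```text
time_s: 5.72
position: [0.602, -0.1189, 0.1044]
tool_rot: [[-0.002, -0.005, 1.0], [-1.0, 0.002, -0.002], [-0.002, -1.0, -0.005]]
ft_force: [0.0, -0.1, 0.1]
grip_width: 0.0599
```

Call:
jog_arm(
  rows=[
    {"hand":0.7,"dx":0,"dy":-4,"dz":0,"ax":0,"ay":0,"az":0},
    {"hand":0.7,"dx":0,"dy":-4,"dz":0,"ax":0,"ay":0,"az":0},
    {"hand":0.7,"dx":0,"dy":-4,"dz":0,"ax":0,"ay":0,"az":0},
    {"hand":0.7,"dx":0,"dy":-2,"dz":0,"ax":0,"ay":0,"az":0},
    {"hand":0.7,"dx":0,"dy":0,"dz":0,"ax":0,"ay":0,"az":0},
  ],
)

```text
time_s: 6.13
position: [0.6045, -0.1197, 0.2519]
tool_rot: [[-0.001, 0.01, 1.0], [-1.0, -0.004, -0.001], [0.004, -1.0, 0.01]]
ft_force: [-0.1, 0.3, 0.0]
grip_width: 0.0597
```

```bash
python3 - <<'E'
from h import *
s=status.observe();print(s["position"],s["ft_force"]);im=imaging.get_image("wrist")[:,:,::-1].copy();w=wristm(s,imaging.camera_model("wrist"))
sd=imaging.get_image("side")[:,:,::-1];
np.savez("w3",R=w["rotation"],p=w["position"])
for P in [(.6038,-.12,.078),(.609,-.028,.008),(.6135,.0635,.008),(.618,.147,.008)]:
    u=proj(w,P);print(u)
cv2.imwrite("pics/w3.png",im);cv2.imwrite("pics/s3.png",cv2.resize(sd[150:330,200:400],None,fx=3,fy=3))
E
```

```text
[ 0.60451847 -0.11971565  0.25191797] [-0.14889865  0.33509616  0.03751734]
[281.17869484 186.47378632]
[285.95561199  81.99757964]
[290.75759525 -21.59065643]
[ 296.32634223 -131.95190782]
```

View pics/w3.png

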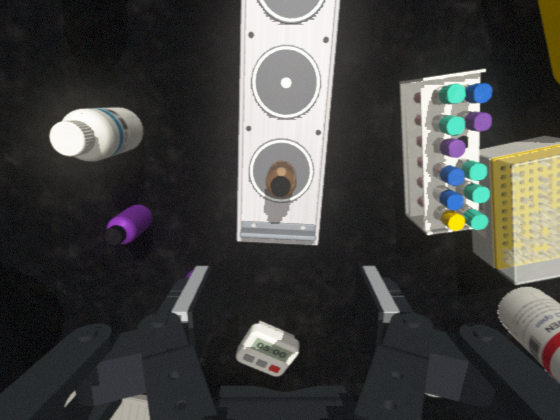

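Oil is upright, with its cap at (280,187) against a predicted (281,186). Next is the dye.

Call:
jog_arm(
  rows=[
    {"hand":0.7,"dx":-3.6,"dy":0,"dz":-1.6,"ax":0,"ay":0,"az":0},
    {"hand":0.7,"dx":-3.6,"dy":0,"dz":-1.6,"ax":0,"ay":0,"az":0},
    {"hand":0.7,"dx":-3.6,"dy":0,"dz":-1.6,"ax":0,"ay":0,"az":0},
    {"hand":0.7,"dx":-3.6,"dy":0,"dz":-1.6,"ax":0,"ay":0,"az":0},
    {"hand":0.7,"dx":-3.6,"dy":0,"dz":-1.6,"ax":0,"ay":0,"az":0},
  ],
)

```text
time_s: 6.65
position: [0.5218, 0.0623, 0.2438]
tool_rot: [[-0.002, -0.003, 1.0], [-1.0, 0.0, -0.002], [-0.0, -1.0, -0.003]]
ft_force: [1.7, 0.0, -0.6]
grip_width: 0.0597
```

Call:
jog_arm(
  rows=[
    {"hand":0.7,"dx":-3.6,"dy":0,"dz":-1.6,"ax":0,"ay":0,"az":0},
    {"hand":0.7,"dx":-3.6,"dy":0,"dz":-1.6,"ax":0,"ay":0,"az":0},
    {"hand":0.7,"dx":-3.6,"dy":0,"dz":-1.6,"ax":0,"ay":0,"az":0},
    {"hand":0.7,"dx":-3.6,"dy":0,"dz":-1.6,"ax":0,"ay":0,"az":0},
    {"hand":0.7,"dx":-3.6,"dy":0,"dz":-1.6,"ax":0,"ay":0,"az":0},
  ],
)

```text
time_s: 7.07
position: [0.4421, 0.2423, 0.244]
tool_rot: [[-0.002, -0.003, 1.0], [-1.0, -0.001, -0.002], [0.001, -1.0, -0.003]]
ft_force: [0.9, 0.4, 0.3]
grip_width: 0.0597
```

Call:
jog_arm(
  rows=[
    {"hand":0.7,"dx":0,"dy":0,"dz":0,"ax":0,"ay":0,"az":0},
    {"hand":0.7,"dx":0,"dy":0,"dz":0,"ax":0,"ay":0,"az":0},
    {"hand":0.7,"dx":0,"dy":0,"dz":0,"ax":0,"ay":0,"az":0},
    {"hand":0.7,"dx":0,"dy":0,"dz":0,"ax":0,"ay":0,"az":0},
    {"hand":0.7,"dx":0,"dy":0,"dz":0,"ax":0,"ay":0,"az":0},
  ],
)

```text
time_s: 7.48
position: [0.4444, 0.2398, 0.2449]
tool_rot: [[-0.004, -0.001, 1.0], [-1.0, -0.0, -0.004], [0.0, -1.0, -0.001]]
ft_force: [0.2, -0.2, 0.5]
grip_width: 0.06
```

```bash
cat > look.py <<'E'
import sys
from h import *
n=sys.argv[1];P=eval(sys.argv[2])
s=status.observe();print(s["position"].round(4),s["tool_rot"].round(3).tolist());im=imaging.get_image("wrist")[:,:,::-1].copy();w=wristm(s,imaging.camera_model("wrist"))
np.savez(n,R=w["rotation"],p=w["position"])
for p in P:
    u=proj(w,p);print(p,u.round(1));cv2.drawMarker(im,tuple(int(round(x)) for x in u),(0,255,0),0,8,1)
cv2.imwrite(f"pics/{n}.png",im)
E
cat > px.py <<'E'
import sys
from h import *
d=np.load(sys.argv[1]+".npz");w={"K":imaging.camera_model("wrist")["K"],"rotation":d["R"],"position":d["p"]}
for a in eval(sys.argv[2]): print(a,onz(w,*a).round(4))
E
python3 look.py w4 "[(.4357,.2465,.085),(.618,.147,.008),(.43,.103,.16)]"
```

```text
[0.4444 0.2398 0.2449] [[-0.004, -0.001, 1.0], [-1.0, -0.0, -0.004], [0.0, -1.0, -0.001]]
(0.4357, 0.2465, 0.085) [273.9 183.1]
(0.618, 0.147, 0.008) [435.7 252.7]
(0.43, 0.103, 0.16) [265.9 384.2]
```

View pics/w4.png

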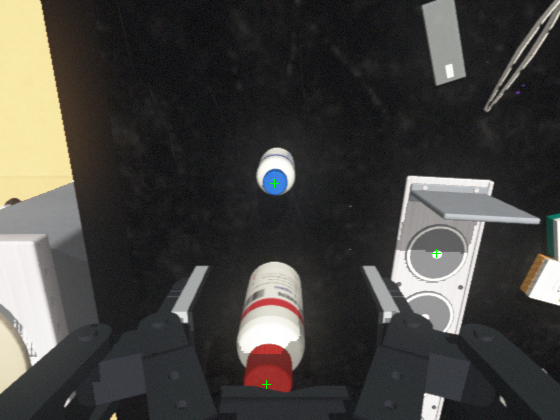

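Call:
jog_arm(
  rows=[
    {"hand":0.7,"dx":-0.7,"dy":3,"dz":-0.8,"ax":0,"ay":0,"az":0},
    {"hand":0.7,"dx":0,"dy":3.6,"dz":0,"ax":0,"ay":0,"az":0},
    {"hand":0.7,"dx":0,"dy":3.6,"dz":0,"ax":0,"ay":0,"az":0},
    {"hand":0.7,"dx":0,"dy":3,"dz":0,"ax":0,"ay":0,"az":0},
    {"hand":0.7,"dx":0,"dy":1.6,"dz":0,"ax":0,"ay":0,"az":0},
  ],
)

```text
time_s: 7.95
position: [0.4348, 0.2467, 0.0941]
tool_rot: [[-0.003, -0.005, 1.0], [-1.0, -0.001, -0.003], [0.001, -1.0, -0.005]]
ft_force: [-0.2, 0.3, -0.4]
grip_width: 0.0596
```

Call:
jog_arm(
  rows=[
    {"hand":0.7,"dx":0,"dy":3,"dz":0,"ax":0,"ay":0,"az":0},
    {"hand":0.7,"dx":0,"dy":2.5,"dz":0,"ax":0,"ay":0,"az":0},
    {"hand":0.7,"dx":0,"dy":1.5,"dz":0,"ax":0,"ay":0,"az":0},
    {"hand":0.7,"dx":0,"dy":0,"dz":0,"ax":0,"ay":0,"az":0},
    {"hand":0.0,"dx":0,"dy":0,"dz":0,"ax":0,"ay":0,"az":0},
  ],
)

```text
time_s: 8.37
position: [0.4362, 0.2474, 0.0272]
tool_rot: [[-0.003, -0.001, 1.0], [-1.0, -0.0, -0.003], [0.0, -1.0, -0.001]]
ft_force: [0.6, 0.4, 0.2]
grip_width: 0.049
```

Call:
jog_arm(
  rows=[
    {"hand":0.0,"dx":0,"dy":0,"dz":0,"ax":0,"ay":0,"az":0},
    {"hand":0,"dx":0,"dy":0,"dz":0,"ax":0,"ay":0,"az":0},
    {"hand":0,"dx":0,"dy":0,"dz":0,"ax":0,"ay":0,"az":0},
    {"hand":0,"dx":0,"dy":0,"dz":0,"ax":0,"ay":0,"az":0},
    {"hand":0.0,"dx":0,"dy":0,"dz":0,"ax":0,"ay":0,"az":0},
  ],
)

```text
time_s: 8.78
position: [0.4366, 0.248, 0.0285]
tool_rot: [[-0.002, 0.002, 1.0], [-1.0, 0.0, -0.002], [-0.0, -1.0, 0.002]]
ft_force: [0.3, -1.7, 8.1]
grip_width: 0.0343
```

Call:
jog_arm(
  rows=[
    {"hand":0.0,"dx":0,"dy":-2,"dz":0,"ax":0,"ay":0,"az":0},
    {"hand":0,"dx":0,"dy":-3.5,"dz":0,"ax":0,"ay":0,"az":0},
    {"hand":0,"dx":0,"dy":-4,"dz":0,"ax":0,"ay":0,"az":0},
    {"hand":0,"dx":0,"dy":-3.5,"dz":0,"ax":0,"ay":0,"az":0},
    {"hand":0.0,"dx":0,"dy":-3,"dz":1,"ax":0,"ay":0,"az":0},
  ],
)

```text
time_s: 9.2
position: [0.4448, 0.2481, 0.1904]
tool_rot: [[-0.001, 0.001, 1.0], [-1.0, 0.001, -0.001], [-0.001, -1.0, 0.001]]
ft_force: [0.1, 0.4, -0.3]
grip_width: 0.0347
```

Call:
jog_arm(
  rows=[
    {"hand":0.0,"dx":1,"dy":0,"dz":2.7,"ax":0,"ay":0,"az":0},
    {"hand":0,"dx":2,"dy":0,"dz":2.7,"ax":0,"ay":0,"az":0},
    {"hand":0,"dx":2.7,"dy":0,"dz":2.7,"ax":0,"ay":0,"az":0},
    {"hand":0,"dx":2.7,"dy":0,"dz":2.7,"ax":0,"ay":0,"az":0},
    {"hand":0.0,"dx":3.2,"dy":0,"dz":2,"ax":0,"ay":0,"az":0},
  ],
)

```text
time_s: 9.62
position: [0.5752, 0.1308, 0.1875]
tool_rot: [[-0.001, 0.001, 1.0], [-1.0, 0.0, -0.001], [-0.0, -1.0, 0.001]]
ft_force: [-0.3, 0.3, -1.7]
grip_width: 0.0338
```

Call:
jog_arm(
  rows=[
    {"hand":0.0,"dx":3.5,"dy":0,"dz":1,"ax":0,"ay":0,"az":0},
    {"hand":0,"dx":3.5,"dy":0,"dz":1,"ax":0,"ay":0,"az":0},
    {"hand":0,"dx":3.5,"dy":0,"dz":0.8,"ax":0,"ay":0,"az":0},
    {"hand":0,"dx":3,"dy":0,"dz":0.5,"ax":0,"ay":0,"az":0},
    {"hand":0.0,"dx":1.5,"dy":0,"dz":0,"ax":0,"ay":0,"az":0},
  ],
)

```text
time_s: 10.03
position: [0.607, -0.0218, 0.1873]
tool_rot: [[-0.004, 0.0, 1.0], [-1.0, -0.001, -0.004], [0.001, -1.0, 0.0]]
ft_force: [-1.0, 0.1, -1.2]
grip_width: 0.0343
```

Call:
jog_arm(
  rows=[
    {"hand":0.0,"dx":1,"dy":1,"dz":0,"ax":0,"ay":0,"az":0},
    {"hand":0,"dx":0,"dy":2,"dz":0,"ax":0,"ay":0,"az":0},
    {"hand":0,"dx":0,"dy":3,"dz":0,"ax":0,"ay":0,"az":0},
    {"hand":0,"dx":0,"dy":2,"dz":0,"ax":0,"ay":0,"az":0},
    {"hand":0.0,"dx":0,"dy":1,"dz":0,"ax":0,"ay":0,"az":0},
  ],
)

```text
time_s: 10.45
position: [0.6047, -0.0269, 0.0942]
tool_rot: [[-0.001, -0.005, 1.0], [-1.0, 0.002, -0.001], [-0.001, -1.0, -0.005]]
ft_force: [0.2, 0.4, -1.1]
grip_width: 0.0337
```

Call:
jog_arm(
  rows=[
    {"hand":0.0,"dx":0.1,"dy":2,"dz":0.15,"ax":0,"ay":0,"az":0},
    {"hand":0,"dx":0,"dy":1.5,"dz":0,"ax":0,"ay":0,"az":0},
    {"hand":0,"dx":0,"dy":1,"dz":0,"ax":0,"ay":0,"az":0},
    {"hand":0,"dx":0,"dy":0.5,"dz":0,"ax":0,"ay":0,"az":0},
    {"hand":0.0,"dx":0,"dy":0.2,"dz":0,"ax":0,"ay":0,"az":0},
  ],
)

```text
time_s: 10.87
position: [0.6079, -0.0289, 0.045]
tool_rot: [[-0.001, -0.0, 1.0], [-1.0, 0.0, -0.001], [-0.0, -1.0, -0.0]]
ft_force: [0.5, -0.3, -1.2]
grip_width: 0.0346
```

```bash
python3 look.py w5 "[(.609,-.0286,.093),(.609,-.0286,.008)]"; python3 -c "
from h import *
print(status.observe()['position'])
sd=imaging.get_image('side')[:,:,::-1];cv2.imwrite('pics/s5.png',cv2.resize(sd[150:330,200:400],None,fx=3,fy=3))"
```

```text
[ 0.6079 -0.0289  0.045 ] [[-0.001, -0.0, 1.0], [-1.0, 0.0, -0.001], [-0.0, -1.0, -0.0]]
(0.609, -0.0286, 0.093) [285.4 348.4]
(0.609, -0.0286, 0.008) [285.3 244.6]
[ 0.60801639 -0.02902934  0.04526234]
```

View pics/w5.png

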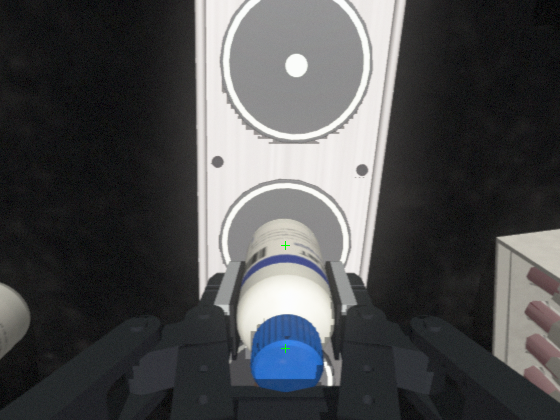

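View pics/s5.png

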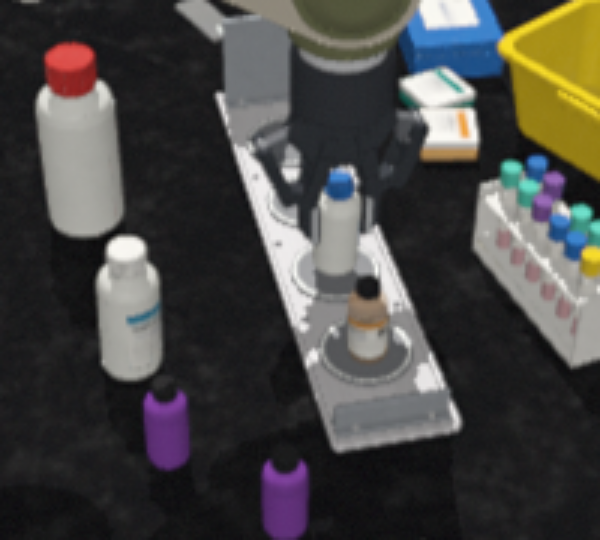

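The dye is held upright over stand3, and the oil is centred on stand4. Lowering the last 8 mm and releasing.

Call:
jog_arm(
  rows=[
    {"hand":0.0,"dx":0,"dy":0.4,"dz":0.1,"ax":0,"ay":0,"az":0},
    {"hand":0,"dx":0,"dy":0.3,"dz":0,"ax":0,"ay":0,"az":0},
    {"hand":0,"dx":0,"dy":0.1,"dz":0,"ax":0,"ay":0,"az":0},
    {"hand":0,"dx":0,"dy":0,"dz":0,"ax":0,"ay":0,"az":0},
    {"hand":0.0,"dx":0,"dy":0,"dz":0,"ax":0,"ay":0,"az":0},
  ],
)

```text
time_s: 11.38
position: [0.609, -0.0294, 0.0374]
tool_rot: [[-0.002, 0.0, 1.0], [-1.0, -0.0, -0.002], [0.0, -1.0, 0.0]]
ft_force: [-0.4, -0.7, -1.2]
grip_width: 0.0344
```

Call:
jog_arm(
  rows=[
    {"hand":0.5,"dx":0,"dy":0,"dz":0,"ax":0,"ay":0,"az":0},
    {"hand":0.6,"dx":0,"dy":0,"dz":0,"ax":0,"ay":0,"az":0},
    {"hand":0.75,"dx":0,"dy":0,"dz":0,"ax":0,"ay":0,"az":0},
    {"hand":0.8,"dx":0,"dy":0,"dz":0,"ax":0,"ay":0,"az":0},
    {"hand":0.8,"dx":0,"dy":0,"dz":0,"ax":0,"ay":0,"az":0},
  ],
)

```text
time_s: 11.8
position: [0.609, -0.0294, 0.0374]
tool_rot: [[-0.002, 0.0, 1.0], [-1.0, -0.0, -0.002], [0.0, -1.0, 0.0]]
ft_force: [-0.3, -0.3, 0.5]
grip_width: 0.0683
```

Call:
jog_arm(
  rows=[
    {"hand":0.8,"dx":0,"dy":-2,"dz":0,"ax":0,"ay":0,"az":0},
    {"hand":0.8,"dx":0,"dy":-4,"dz":0,"ax":0,"ay":0,"az":0},
    {"hand":0.8,"dx":0,"dy":-4,"dz":0,"ax":0,"ay":0,"az":0},
    {"hand":0.8,"dx":0,"dy":-4,"dz":0,"ax":0,"ay":0,"az":0},
    {"hand":0.8,"dx":0,"dy":-4,"dz":0,"ax":0,"ay":0,"az":0},
  ],
)

```text
time_s: 12.22
position: [0.6086, -0.0292, 0.2194]
tool_rot: [[-0.002, 0.0, 1.0], [-1.0, -0.0, -0.002], [0.0, -1.0, 0.0]]
ft_force: [0.6, 0.7, -0.3]
grip_width: 0.0682
```

Call:
jog_arm(
  rows=[
    {"hand":0.8,"dx":0.8,"dy":0,"dz":-3.4,"ax":0,"ay":0,"az":0},
    {"hand":0.8,"dx":0.8,"dy":0,"dz":-3.4,"ax":0,"ay":0,"az":0},
    {"hand":0.8,"dx":0.8,"dy":0,"dz":-3.4,"ax":0,"ay":0,"az":0},
    {"hand":0.8,"dx":0.8,"dy":0,"dz":-3.4,"ax":0,"ay":0,"az":0},
    {"hand":0.8,"dx":0.8,"dy":0,"dz":-3.4,"ax":0,"ay":0,"az":0},
  ],
)

```text
time_s: 12.63
position: [0.4372, -0.0691, 0.2173]
tool_rot: [[-0.001, 0.0, 1.0], [-1.0, -0.0, -0.001], [0.0, -1.0, 0.0]]
ft_force: [0.4, -0.6, 0.0]
grip_width: 0.0681
```

Call:
jog_arm(
  rows=[
    {"hand":0.8,"dx":0,"dy":0,"dz":0,"ax":0,"ay":0,"az":0},
    {"hand":0.8,"dx":0,"dy":0,"dz":0,"ax":0,"ay":0,"az":0},
    {"hand":0.8,"dx":0,"dy":0,"dz":0,"ax":0,"ay":0,"az":0},
    {"hand":0.8,"dx":0,"dy":0,"dz":0,"ax":0,"ay":0,"az":0},
    {"hand":0.8,"dx":0,"dy":0,"dz":0,"ax":0,"ay":0,"az":0},
  ],
)

```text
time_s: 13.05
position: [0.4397, -0.069, 0.2172]
tool_rot: [[-0.001, 0.0, 1.0], [-1.0, 0.0, -0.001], [-0.0, -1.0, 0.0]]
ft_force: [-1.1, -0.3, 0.2]
grip_width: 0.0681
```

```bash
python3 look.py w6 "[(.4364,-.0702,.11),(.609,-.029,.093),(.613,.0625,.008),(.43,.103,.16)]"
```

```text
[ 0.4397 -0.069   0.2172] [[-0.001, 0.0, 1.0], [-1.0, 0.0, -0.001], [-0.0, -1.0, 0.0]]
(0.4364, -0.0702, 0.11) [279.1 209.5]
(0.609, -0.029, 0.093) [512.5 149.5]
(0.613, 0.0625, 0.008) [478.3  33.7]
(0.43, 0.103, 0.16) [ 261.3 -124.9]
```

View pics/w6.png

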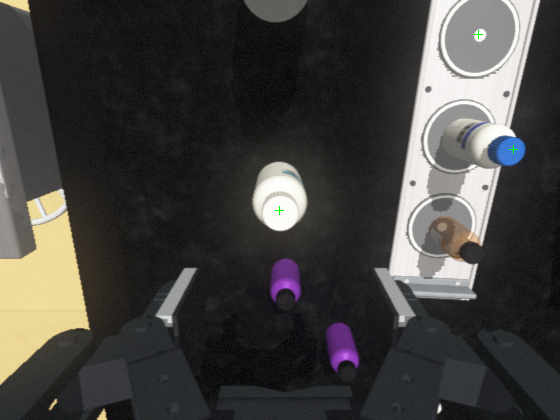

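Call:
jog_arm(
  rows=[
    {"hand":0.8,"dx":0.25,"dy":2,"dz":-0.3,"ax":0,"ay":0,"az":0},
    {"hand":0.8,"dx":0,"dy":2,"dz":0,"ax":0,"ay":0,"az":0},
    {"hand":0.8,"dx":0,"dy":3,"dz":0,"ax":0,"ay":0,"az":0},
    {"hand":0.8,"dx":0,"dy":3,"dz":0,"ax":0,"ay":0,"az":0},
    {"hand":0.8,"dx":0,"dy":2,"dz":0,"ax":0,"ay":0,"az":0},
  ],
)

```text
time_s: 13.52
position: [0.4355, -0.0711, 0.095]
tool_rot: [[-0.001, -0.002, 1.0], [-1.0, 0.001, -0.001], [-0.001, -1.0, -0.002]]
ft_force: [0.1, 1.0, -0.9]
grip_width: 0.0685
```

Call:
jog_arm(
  rows=[
    {"hand":0.8,"dx":0,"dy":2,"dz":0,"ax":0,"ay":0,"az":0},
    {"hand":0.8,"dx":0,"dy":2,"dz":0,"ax":0,"ay":0,"az":0},
    {"hand":0.8,"dx":0,"dy":1,"dz":0,"ax":0,"ay":0,"az":0},
    {"hand":0.8,"dx":0,"dy":0,"dz":0,"ax":0,"ay":0,"az":0},
    {"hand":0.0,"dx":0,"dy":0,"dz":0,"ax":0,"ay":0,"az":0},
  ],
)

```text
time_s: 13.93
position: [0.4362, -0.0715, 0.0471]
tool_rot: [[-0.001, -0.001, 1.0], [-1.0, 0.0, -0.001], [-0.0, -1.0, -0.001]]
ft_force: [-0.0, -0.6, 0.7]
grip_width: 0.0578
```

Call:
jog_arm(
  rows=[
    {"hand":0.0,"dx":0,"dy":0,"dz":0,"ax":0,"ay":0,"az":0},
    {"hand":0,"dx":0,"dy":0,"dz":0,"ax":0,"ay":0,"az":0},
    {"hand":0,"dx":0,"dy":0,"dz":0,"ax":0,"ay":0,"az":0},
    {"hand":0,"dx":0,"dy":0,"dz":0,"ax":0,"ay":0,"az":0},
    {"hand":0.0,"dx":0,"dy":0,"dz":0,"ax":0,"ay":0,"az":0},
  ],
)

```text
time_s: 14.35
position: [0.4363, -0.0718, 0.048]
tool_rot: [[-0.002, 0.002, 1.0], [-1.0, -0.001, -0.002], [0.001, -1.0, 0.002]]
ft_force: [-0.1, -0.4, 7.0]
grip_width: 0.0433
```

Call:
jog_arm(
  rows=[
    {"hand":0.0,"dx":0,"dy":-1.5,"dz":0,"ax":0,"ay":0,"az":0},
    {"hand":0,"dx":0,"dy":-3,"dz":0,"ax":0,"ay":0,"az":0},
    {"hand":0,"dx":0,"dy":-3.5,"dz":0,"ax":0,"ay":0,"az":0},
    {"hand":0,"dx":0,"dy":-3,"dz":0,"ax":0,"ay":0,"az":0},
    {"hand":0.0,"dx":0,"dy":-2,"dz":1,"ax":0,"ay":0,"az":0},
  ],
)

```text
time_s: 14.77
position: [0.4454, -0.0715, 0.1803]
tool_rot: [[-0.002, 0.003, 1.0], [-1.0, -0.001, -0.002], [0.001, -1.0, 0.003]]
ft_force: [1.3, -0.7, -1.4]
grip_width: 0.0432
```

Call:
jog_arm(
  rows=[
    {"hand":0.0,"dx":-1,"dy":0,"dz":2,"ax":0,"ay":0,"az":0},
    {"hand":0,"dx":-2,"dy":0,"dz":2.7,"ax":0,"ay":0,"az":0},
    {"hand":0,"dx":-2,"dy":0,"dz":2.8,"ax":0,"ay":0,"az":0},
    {"hand":0,"dx":-2,"dy":0,"dz":2.8,"ax":0,"ay":0,"az":0},
    {"hand":0.0,"dx":-2,"dy":0,"dz":2.7,"ax":0,"ay":0,"az":0},
  ],
)

```text
time_s: 15.18
position: [0.5772, 0.0194, 0.1774]
tool_rot: [[-0.002, 0.0, 1.0], [-1.0, 0.0, -0.002], [-0.0, -1.0, 0.0]]
ft_force: [-0.8, 0.3, -0.6]
grip_width: 0.0433
```

Call:
jog_arm(
  rows=[
    {"hand":0.0,"dx":-2,"dy":0,"dz":2,"ax":0,"ay":0,"az":0},
    {"hand":0,"dx":-1.5,"dy":0,"dz":1.2,"ax":0,"ay":0,"az":0},
    {"hand":0,"dx":-0.85,"dy":0,"dz":0.5,"ax":0,"ay":0,"az":0},
    {"hand":0,"dx":0,"dy":0,"dz":0,"ax":0,"ay":0,"az":0},
    {"hand":0.0,"dx":0,"dy":1,"dz":0,"ax":0,"ay":0,"az":0},
  ],
)

```text
time_s: 15.6
position: [0.6134, 0.0614, 0.1686]
tool_rot: [[-0.001, 0.003, 1.0], [-1.0, -0.001, -0.001], [0.001, -1.0, 0.003]]
ft_force: [-0.9, -0.8, -0.2]
grip_width: 0.0435
```

Call:
jog_arm(
  rows=[
    {"hand":0.0,"dx":0,"dy":2,"dz":0,"ax":0,"ay":0,"az":0},
    {"hand":0,"dx":0,"dy":3,"dz":0,"ax":0,"ay":0,"az":0},
    {"hand":0,"dx":0,"dy":3,"dz":0,"ax":0,"ay":0,"az":0},
    {"hand":0,"dx":0,"dy":1.5,"dz":0,"ax":0,"ay":0,"az":0},
    {"hand":0.0,"dx":0,"dy":0.5,"dz":0,"ax":0,"ay":0,"az":0},
  ],
)

```text
time_s: 16.02
position: [0.6107, 0.0605, 0.0642]
tool_rot: [[-0.003, -0.006, 1.0], [-1.0, 0.0, -0.003], [-0.0, -1.0, -0.006]]
ft_force: [-0.9, 0.6, -1.2]
grip_width: 0.0435
```

```bash
python3 look.py w7 "[(.6135,.062,.118),(.6135,.062,.008)]"; python3 -c "
from h import *
print(status.observe()['position'])
sd=imaging.get_image('side')[:,:,::-1];cv2.imwrite('pics/s7.png',cv2.resize(sd[150:330,200:400],None,fx=3,fy=3))"
```

```text
[0.6107 0.0605 0.0642] [[-0.003, -0.006, 1.0], [-1.0, 0.0, -0.003], [-0.0, -1.0, -0.006]]
(0.6135, 0.062, 0.118) [289.9 357.8]
(0.6135, 0.062, 0.008) [288.5 230.2]
[0.61139798 0.06056586 0.06498003]
```

View pics/w7.png

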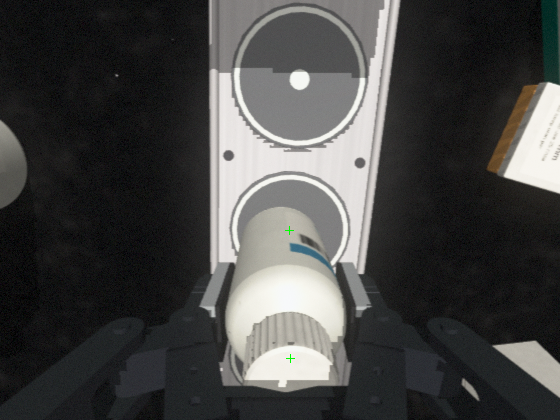

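View pics/s7.png

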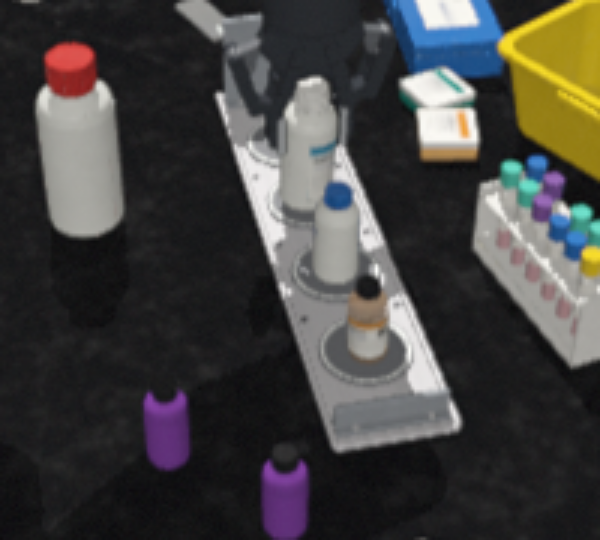

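Buffer is over stand2, and the oil and dye stand well on theirs. Lowering and releasing.

Call:
jog_arm(
  rows=[
    {"hand":0.0,"dx":-0.1,"dy":0.3,"dz":0.1,"ax":0,"ay":0,"az":0},
    {"hand":0,"dx":0,"dy":0.3,"dz":0,"ax":0,"ay":0,"az":0},
    {"hand":0,"dx":0,"dy":0.2,"dz":0,"ax":0,"ay":0,"az":0},
    {"hand":0,"dx":0,"dy":0,"dz":0,"ax":0,"ay":0,"az":0},
    {"hand":0.0,"dx":0,"dy":0,"dz":0,"ax":0,"ay":0,"az":0},
  ],
)

```text
time_s: 16.53
position: [0.6142, 0.0627, 0.0597]
tool_rot: [[-0.002, 0.001, 1.0], [-1.0, -0.0, -0.002], [0.0, -1.0, 0.001]]
ft_force: [-0.0, 0.3, -1.0]
grip_width: 0.0432
```

Call:
jog_arm(
  rows=[
    {"hand":0.6,"dx":0,"dy":0,"dz":0,"ax":0,"ay":0,"az":0},
    {"hand":0.7,"dx":0,"dy":0,"dz":0,"ax":0,"ay":0,"az":0},
    {"hand":0.8,"dx":0,"dy":0,"dz":0,"ax":0,"ay":0,"az":0},
    {"hand":0.8,"dx":0,"dy":0,"dz":0,"ax":0,"ay":0,"az":0},
    {"hand":0.8,"dx":0,"dy":0,"dz":0,"ax":0,"ay":0,"az":0},
  ],
)

```text
time_s: 16.95
position: [0.6142, 0.0626, 0.0594]
tool_rot: [[-0.002, 0.0, 1.0], [-1.0, -0.0, -0.002], [0.0, -1.0, 0.0]]
ft_force: [-0.5, -0.6, 0.4]
grip_width: 0.0682
```

Call:
jog_arm(
  rows=[
    {"hand":0.8,"dx":0,"dy":-2,"dz":0,"ax":0,"ay":0,"az":0},
    {"hand":0.8,"dx":0,"dy":-4,"dz":0,"ax":0,"ay":0,"az":0},
    {"hand":0.8,"dx":0,"dy":-4,"dz":0,"ax":0,"ay":0,"az":0},
    {"hand":0.8,"dx":0,"dy":-4,"dz":0,"ax":0,"ay":0,"az":0},
    {"hand":0.9,"dx":0,"dy":-4,"dz":0,"ax":0,"ay":0,"az":0},
  ],
)

```text
time_s: 17.37
position: [0.6137, 0.0627, 0.2415]
tool_rot: [[-0.002, 0.0, 1.0], [-1.0, 0.0, -0.002], [-0.0, -1.0, 0.0]]
ft_force: [-0.2, 0.1, -0.3]
grip_width: 0.0764
```

Call:
jog_arm(
  rows=[
    {"hand":1,"dx":-0.6,"dy":-0.5,"dz":-3.4,"ax":0,"ay":0,"az":0},
    {"hand":1,"dx":-0.7,"dy":-0.5,"dz":-3.6,"ax":0,"ay":0,"az":0},
    {"hand":1,"dx":-0.7,"dy":0,"dz":-3.6,"ax":0,"ay":0,"az":0},
    {"hand":1,"dx":-0.8,"dy":0,"dz":-3.6,"ax":0,"ay":0,"az":0},
    {"hand":1,"dx":-0.8,"dy":0,"dz":-3.6,"ax":0,"ay":0,"az":0},
  ],
)

```text
time_s: 17.78
position: [0.4343, 0.0992, 0.2493]
tool_rot: [[-0.002, 0.0, 1.0], [-1.0, 0.0, -0.002], [-0.0, -1.0, 0.0]]
ft_force: [0.3, 0.2, 0.6]
grip_width: 0.0853
```

Call:
jog_arm(
  rows=[
    {"hand":1,"dx":0,"dy":0,"dz":0,"ax":0,"ay":0,"az":0},
    {"hand":1,"dx":0,"dy":0,"dz":0,"ax":0,"ay":0,"az":0},
    {"hand":1,"dx":0,"dy":0,"dz":0,"ax":0,"ay":0,"az":0},
    {"hand":1,"dx":0,"dy":0,"dz":0,"ax":0,"ay":0,"az":0},
    {"hand":1,"dx":0,"dy":0,"dz":0,"ax":0,"ay":0,"az":0},
  ],
)

```text
time_s: 18.2
position: [0.4371, 0.0986, 0.2491]
tool_rot: [[-0.002, -0.0, 1.0], [-1.0, 0.0, -0.002], [-0.0, -1.0, -0.0]]
ft_force: [0.6, 0.4, -0.2]
grip_width: 0.0849
```

```bash
python3 look.py w8 "[(.43,.103,.16),(.6135,.062,.118),(.609,-.029,.093),(.6183,.1462,.008)]"
```

```text
[0.4371 0.0986 0.2491] [[-0.002, -0.0, 1.0], [-1.0, 0.0, -0.002], [-0.0, -1.0, -0.0]]
(0.43, 0.103, 0.16) [273.  209.4]
(0.6135, 0.062, 0.118) [498.8 242.2]
(0.609, -0.029, 0.093) [462.8 320.4]
(0.6183, 0.1462, 0.008) [457.4 127.5]
```

View pics/w8.png

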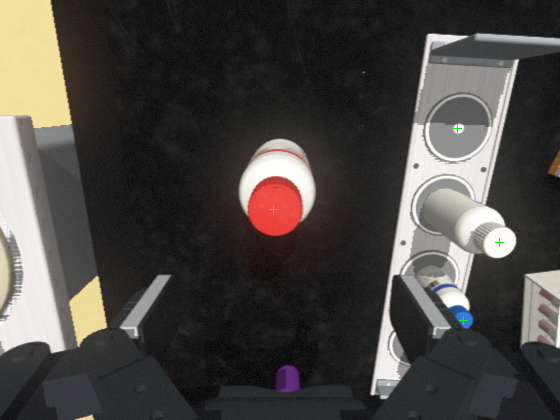

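Call:
jog_arm(
  rows=[
    {"hand":1,"dx":-0.45,"dy":1,"dz":-0.6,"ax":0,"ay":0,"az":0},
    {"hand":1,"dx":0,"dy":2,"dz":0,"ax":0,"ay":0,"az":0},
    {"hand":1,"dx":0,"dy":2,"dz":0,"ax":0,"ay":0,"az":0},
    {"hand":1,"dx":0,"dy":2,"dz":0,"ax":0,"ay":0,"az":0},
    {"hand":1,"dx":0,"dy":2,"dz":0,"ax":0,"ay":0,"az":0},
  ],
)

```text
time_s: 18.67
position: [0.4307, 0.1033, 0.1582]
tool_rot: [[-0.002, 0.0, 1.0], [-1.0, -0.0, -0.002], [0.0, -1.0, 0.0]]
ft_force: [0.1, 0.3, 0.0]
grip_width: 0.0854
```

Call:
jog_arm(
  rows=[
    {"hand":1,"dx":0,"dy":2,"dz":0,"ax":0,"ay":0,"az":0},
    {"hand":1,"dx":0,"dy":2,"dz":0,"ax":0,"ay":0,"az":0},
    {"hand":1,"dx":0,"dy":1.6,"dz":0,"ax":0,"ay":0,"az":0},
    {"hand":1,"dx":0,"dy":0.9,"dz":0,"ax":0,"ay":0,"az":0},
    {"hand":1,"dx":0,"dy":0,"dz":0,"ax":0,"ay":0,"az":0},
  ],
)

```text
time_s: 19.08
position: [0.4298, 0.1033, 0.0925]
tool_rot: [[-0.002, -0.004, 1.0], [-1.0, 0.0, -0.002], [-0.0, -1.0, -0.004]]
ft_force: [-0.6, -0.8, 0.1]
grip_width: 0.0855
```

Call:
jog_arm(
  rows=[
    {"hand":0.0,"dx":0,"dy":0,"dz":0,"ax":0,"ay":0,"az":0},
    {"hand":0,"dx":0,"dy":0,"dz":0,"ax":0,"ay":0,"az":0},
    {"hand":0,"dx":0,"dy":0,"dz":0,"ax":0,"ay":0,"az":0},
    {"hand":0,"dx":0,"dy":0,"dz":0,"ax":0,"ay":0,"az":0},
    {"hand":0.0,"dx":0,"dy":0,"dz":0,"ax":0,"ay":0,"az":0},
  ],
  newtons=70,
)

```text
time_s: 19.5
position: [0.4308, 0.1034, 0.0955]
tool_rot: [[-0.002, 0.002, 1.0], [-1.0, -0.0, -0.002], [0.0, -1.0, 0.002]]
ft_force: [-1.4, -0.0, 4.9]
grip_width: 0.0579
```

```bash
python3 look.py w9 "[(.4313,.1032,.16)]"; python3 -c "
from h import *
print(status.observe()['position'])
sd=imaging.get_image('side')[:,:,::-1];cv2.imwrite('pics/s9.png',cv2.resize(sd[130:330,180:400],None,fx=3,fy=3))"
```

```text
[0.4308 0.1034 0.0955] [[-0.002, 0.002, 1.0], [-1.0, -0.0, -0.002], [0.0, -1.0, 0.002]]
(0.4313, 0.1032, 0.16) [283.9 390.5]
[0.43076188 0.10344354 0.0954769 ]
```

View pics/s9.png

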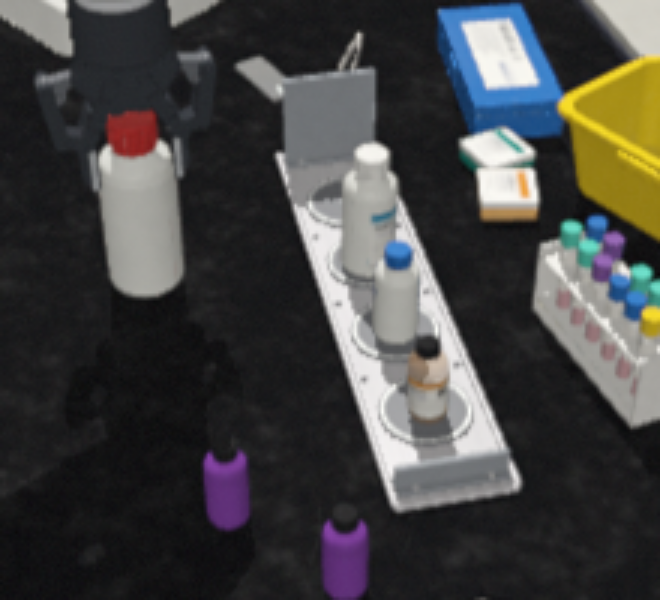

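View pics/w9.png

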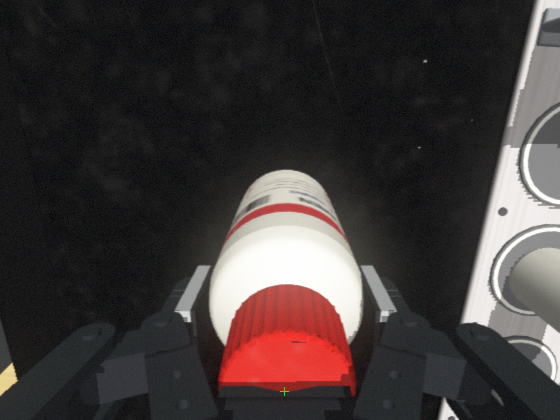

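Grip width reads 58 mm, about 4 mm under the bottle's 62 mm diameter, where the other three read about 2 mm under. The pads are probably near the shoulder, so I'll regrip 4 mm lower, where the palm still clears the cap.

Call:
jog_arm(
  rows=[
    {"hand":0.9,"dx":0,"dy":0,"dz":0,"ax":0,"ay":0,"az":0},
    {"hand":0.9,"dx":0,"dy":0,"dz":0,"ax":0,"ay":0,"az":0},
    {"hand":0.9,"dx":0,"dy":0.2,"dz":0,"ax":0,"ay":0,"az":0},
    {"hand":0.9,"dx":0,"dy":0.2,"dz":0,"ax":0,"ay":0,"az":0},
    {"hand":0.9,"dx":0,"dy":0,"dz":0,"ax":0,"ay":0,"az":0},
  ],
)

```text
time_s: 20.02
position: [0.43, 0.1034, 0.09]
tool_rot: [[-0.002, -0.001, 1.0], [-1.0, 0.0, -0.002], [-0.0, -1.0, -0.001]]
ft_force: [0.4, -0.2, 0.1]
grip_width: 0.0766
```

Call:
jog_arm(
  rows=[
    {"hand":0.0,"dx":0,"dy":0,"dz":0,"ax":0,"ay":0,"az":0},
    {"hand":0,"dx":0,"dy":0,"dz":0,"ax":0,"ay":0,"az":0},
    {"hand":0,"dx":0,"dy":0,"dz":0,"ax":0,"ay":0,"az":0},
    {"hand":0,"dx":0,"dy":0,"dz":0,"ax":0,"ay":0,"az":0},
    {"hand":0.0,"dx":0,"dy":0,"dz":0,"ax":0,"ay":0,"az":0},
  ],
  newtons=60,
)

```text
time_s: 20.43
position: [0.4303, 0.1034, 0.0907]
tool_rot: [[-0.002, 0.0, 1.0], [-1.0, -0.0, -0.002], [0.0, -1.0, 0.0]]
ft_force: [-1.8, -0.2, 5.3]
grip_width: 0.0587
```

Call:
jog_arm(
  rows=[
    {"hand":0.0,"dx":0,"dy":-0.4,"dz":0,"ax":0,"ay":0,"az":0},
    {"hand":0,"dx":0,"dy":-0.6,"dz":0,"ax":0,"ay":0,"az":0},
    {"hand":0,"dx":0,"dy":-0.6,"dz":0,"ax":0,"ay":0,"az":0},
    {"hand":0,"dx":0,"dy":-0.6,"dz":0,"ax":0,"ay":0,"az":0},
    {"hand":0.0,"dx":0,"dy":-0.3,"dz":0,"ax":0,"ay":0,"az":0},
  ],
)

```text
time_s: 20.85
position: [0.4305, 0.1034, 0.1163]
tool_rot: [[-0.002, 0.001, 1.0], [-1.0, -0.0, -0.002], [0.0, -1.0, 0.001]]
ft_force: [-0.6, -1.3, -3.0]
grip_width: 0.0588
```

```bash
python3 look.py w10 "[]"; python3 -c "
from h import *
print(status.observe()['ft_force'])
sd=imaging.get_image('side')[:,:,::-1];cv2.imwrite('pics/s10.png',cv2.resize(sd[130:330,180:400],None,fx=3,fy=3))"
```

```text
[0.4305 0.1034 0.1163] [[-0.002, 0.001, 1.0], [-1.0, -0.0, -0.002], [0.0, -1.0, 0.001]]
[ 0.93022328 -0.38362562 -2.76713554]
```

View pics/s10.png

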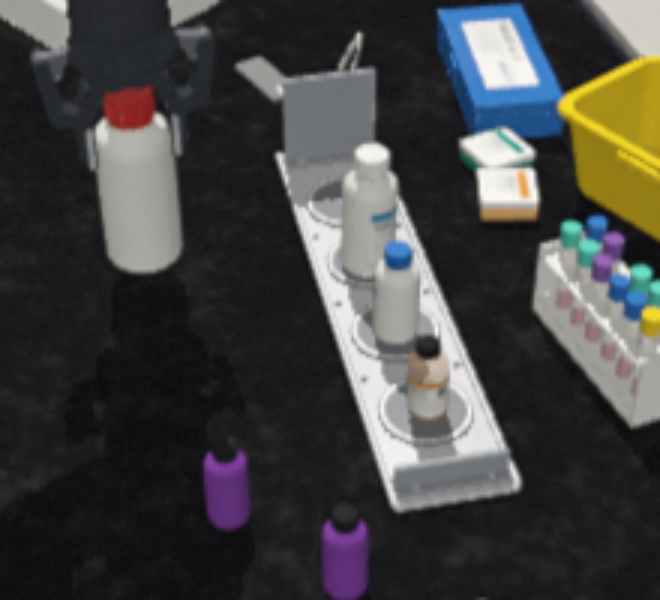

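View pics/w10.png

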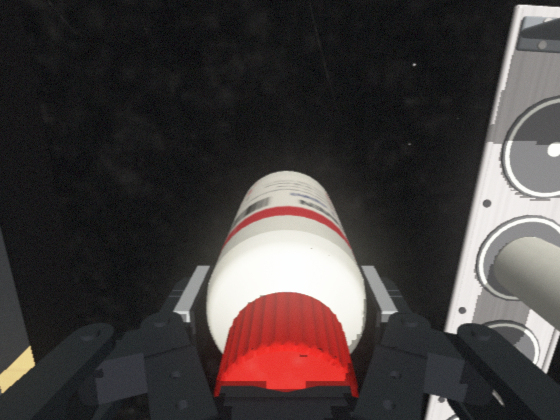

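Call:
jog_arm(
  rows=[
    {"hand":0.0,"dx":-0.4,"dy":-1,"dz":0.5,"ax":0,"ay":0,"az":0},
    {"hand":0,"dx":-0.8,"dy":-1,"dz":1,"ax":0,"ay":0,"az":0},
    {"hand":0,"dx":-1,"dy":-1,"dz":1.8,"ax":0,"ay":0,"az":0},
    {"hand":0,"dx":-1,"dy":0,"dz":2.2,"ax":0,"ay":0,"az":0},
    {"hand":0.0,"dx":-1,"dy":0,"dz":2.5,"ax":0,"ay":0,"az":0},
  ],
)

```text
time_s: 21.37
position: [0.5107, 0.1459, 0.1457]
tool_rot: [[-0.002, 0.0, 1.0], [-1.0, 0.0, -0.002], [-0.0, -1.0, 0.0]]
ft_force: [-0.4, -0.4, -4.6]
grip_width: 0.0587
```

Call:
jog_arm(
  rows=[
    {"hand":0.0,"dx":0,"dy":0,"dz":2.5,"ax":0,"ay":0,"az":0},
    {"hand":0,"dx":0,"dy":0,"dz":2.5,"ax":0,"ay":0,"az":0},
    {"hand":0,"dx":0,"dy":0,"dz":2.3,"ax":0,"ay":0,"az":0},
    {"hand":0,"dx":0,"dy":0,"dz":1.8,"ax":0,"ay":0,"az":0},
    {"hand":0.0,"dx":0,"dy":0,"dz":1,"ax":0,"ay":0,"az":0},
  ],
)

```text
time_s: 21.78
position: [0.6129, 0.1449, 0.1443]
tool_rot: [[-0.002, -0.001, 1.0], [-1.0, -0.0, -0.002], [0.0, -1.0, -0.001]]
ft_force: [-0.7, -0.5, -3.1]
grip_width: 0.0585
```

Call:
jog_arm(
  rows=[
    {"hand":0.0,"dx":0,"dy":0,"dz":0.5,"ax":0,"ay":0,"az":0},
    {"hand":0,"dx":0,"dy":0.5,"dz":0.2,"ax":0,"ay":0,"az":0},
    {"hand":0,"dx":0,"dy":1,"dz":0,"ax":0,"ay":0,"az":0},
    {"hand":0,"dx":0,"dy":1,"dz":0,"ax":0,"ay":0,"az":0},
    {"hand":0.0,"dx":0,"dy":0.8,"dz":0,"ax":0,"ay":0,"az":0},
  ],
)

```text
time_s: 22.2
position: [0.6171, 0.1452, 0.1106]
tool_rot: [[-0.001, -0.002, 1.0], [-1.0, -0.0, -0.001], [0.0, -1.0, -0.002]]
ft_force: [-0.2, 0.3, -4.1]
grip_width: 0.0584
```

```bash
python3 look.py w11 "[(.6186,.1455,.008)]"; python3 -c "
from h import *
print(status.observe()['position'])
sd=imaging.get_image('side')[:,:,::-1];cv2.imwrite('pics/s11.png',cv2.resize(sd[110:310,180:400],None,fx=3,fy=3))"
```

```text
[0.6171 0.1452 0.1106] [[-0.001, -0.002, 1.0], [-1.0, -0.0, -0.001], [0.0, -1.0, -0.002]]
(0.6186, 0.1455, 0.008) [286.1 209.4]
[0.6165646  0.14512769 0.10910274]
```

View pics/s11.png

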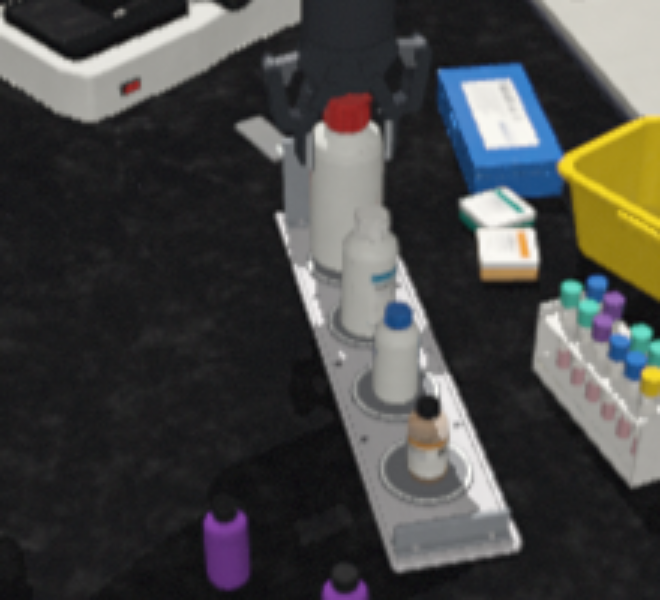

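View pics/w11.png

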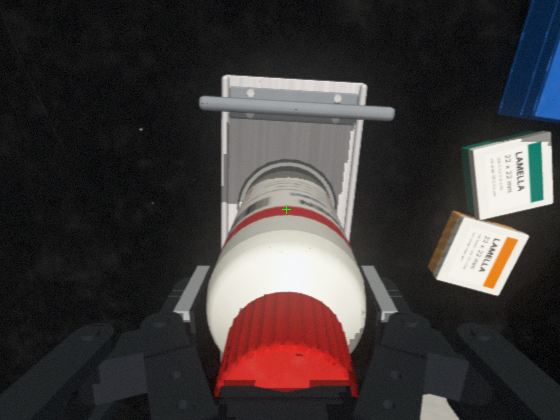

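Call:
jog_arm(
  rows=[
    {"hand":0.0,"dx":0,"dy":0.3,"dz":0.1,"ax":0,"ay":0,"az":0},
    {"hand":0,"dx":0,"dy":0.3,"dz":0,"ax":0,"ay":0,"az":0},
    {"hand":0,"dx":0,"dy":0.2,"dz":0,"ax":0,"ay":0,"az":0},
    {"hand":0,"dx":0,"dy":0,"dz":0,"ax":0,"ay":0,"az":0},
    {"hand":0.0,"dx":0,"dy":0,"dz":0,"ax":0,"ay":0,"az":0},
  ],
)

```text
time_s: 22.72
position: [0.6193, 0.1451, 0.1044]
tool_rot: [[-0.002, 0.0, 1.0], [-1.0, -0.0, -0.002], [0.0, -1.0, 0.0]]
ft_force: [-0.2, 0.8, -3.3]
grip_width: 0.0587
```

Force is still −3.3 N, so the bottle is hanging. There are 5 mm left.

Call:
jog_arm(
  rows=[
    {"hand":0.0,"dx":0,"dy":0.2,"dz":0,"ax":0,"ay":0,"az":0},
    {"hand":0,"dx":0,"dy":0.15,"dz":0,"ax":0,"ay":0,"az":0},
    {"hand":0,"dx":0,"dy":0.15,"dz":0,"ax":0,"ay":0,"az":0},
    {"hand":0,"dx":0,"dy":0,"dz":0,"ax":0,"ay":0,"az":0},
    {"hand":0.0,"dx":0,"dy":0,"dz":0,"ax":0,"ay":0,"az":0},
  ],
)

```text
time_s: 23.13
position: [0.6192, 0.1451, 0.0992]
tool_rot: [[-0.002, -0.0, 1.0], [-1.0, 0.0, -0.002], [-0.0, -1.0, -0.0]]
ft_force: [0.4, -0.2, -3.2]
grip_width: 0.0587
```

Call:
jog_arm(
  rows=[
    {"hand":0.0,"dx":0,"dy":0.1,"dz":0,"ax":0,"ay":0,"az":0},
    {"hand":0,"dx":0,"dy":0,"dz":0,"ax":0,"ay":0,"az":0},
    {"hand":0,"dx":0,"dy":0,"dz":0,"ax":0,"ay":0,"az":0},
    {"hand":0,"dx":0,"dy":0,"dz":0,"ax":0,"ay":0,"az":0},
    {"hand":0.0,"dx":0,"dy":0,"dz":0,"ax":0,"ay":0,"az":0},
  ],
)

```text
time_s: 23.55
position: [0.6194, 0.1452, 0.0988]
tool_rot: [[-0.002, 0.001, 1.0], [-1.0, 0.0, -0.002], [-0.0, -1.0, 0.001]]
ft_force: [-1.0, -0.6, 2.1]
grip_width: 0.0589
```

The force has turned positive, so the bottle is standing on the stand. Opening the fingers.

Call:
jog_arm(
  rows=[
    {"hand":0.8,"dx":0,"dy":0,"dz":0,"ax":0,"ay":0,"az":0},
    {"hand":0.9,"dx":0,"dy":0,"dz":0,"ax":0,"ay":0,"az":0},
    {"hand":1,"dx":0,"dy":0,"dz":0,"ax":0,"ay":0,"az":0},
    {"hand":1,"dx":0,"dy":0,"dz":0,"ax":0,"ay":0,"az":0},
    {"hand":1,"dx":0,"dy":0,"dz":0,"ax":0,"ay":0,"az":0},
  ],
)

```text
time_s: 23.97
position: [0.6193, 0.1451, 0.0983]
tool_rot: [[-0.002, 0.0, 1.0], [-1.0, 0.0, -0.002], [-0.0, -1.0, 0.0]]
ft_force: [-0.1, 0.0, -0.0]
grip_width: 0.0858
```

Call:
jog_arm(
  rows=[
    {"hand":1,"dx":0,"dy":-1,"dz":0,"ax":0,"ay":0,"az":0},
    {"hand":1,"dx":0,"dy":-2,"dz":0,"ax":0,"ay":0,"az":0},
    {"hand":1,"dx":0,"dy":-3,"dz":0,"ax":0,"ay":0,"az":0},
    {"hand":1,"dx":0,"dy":-3.5,"dz":0,"ax":0,"ay":0,"az":0},
    {"hand":1,"dx":0,"dy":-3.5,"dz":0,"ax":0,"ay":0,"az":0},
  ],
)

```text
time_s: 24.38
position: [0.6189, 0.1451, 0.2305]
tool_rot: [[-0.002, -0.0, 1.0], [-1.0, -0.0, -0.002], [0.0, -1.0, -0.0]]
ft_force: [0.5, 0.6, 0.6]
grip_width: 0.0853
```

Call:
jog_arm(
  rows=[
    {"hand":1,"dx":0,"dy":-1.5,"dz":-3.5,"ax":0,"ay":0,"az":0},
    {"hand":1,"dx":0,"dy":-1.5,"dz":-3.5,"ax":0,"ay":0,"az":0},
    {"hand":1,"dx":0,"dy":0,"dz":-4,"ax":0,"ay":0,"az":0},
    {"hand":1,"dx":0,"dy":0,"dz":-4,"ax":0,"ay":0,"az":0},
    {"hand":1,"dx":0,"dy":0,"dz":-4,"ax":0,"ay":0,"az":0},
  ],
)

```text
time_s: 24.8
position: [0.4273, 0.1454, 0.2591]
tool_rot: [[-0.002, 0.001, 1.0], [-1.0, 0.0, -0.002], [-0.0, -1.0, 0.001]]
ft_force: [0.7, 0.9, -0.6]
grip_width: 0.0855
```

Call:
jog_arm(
  rows=[
    {"hand":1,"dx":0,"dy":0,"dz":-2,"ax":0,"ay":0,"az":0},
    {"hand":1,"dx":0,"dy":0,"dz":0,"ax":0,"ay":0,"az":0},
    {"hand":1,"dx":0,"dy":0,"dz":0,"ax":0,"ay":0,"az":0},
    {"hand":1,"dx":0,"dy":0,"dz":0,"ax":0,"ay":0,"az":0},
    {"hand":1,"dx":0,"dy":0,"dz":0,"ax":0,"ay":0,"az":0},
  ],
)

```text
time_s: 25.22
position: [0.4102, 0.1454, 0.2584]
tool_rot: [[-0.002, 0.0, 1.0], [-1.0, 0.0, -0.002], [-0.0, -1.0, 0.0]]
ft_force: [0.4, -0.5, -0.4]
grip_width: 0.0855
```

```bash
python3 - <<'E'
from h import *
print(status.observe()['position'])
mt=imaging.camera_model("top");ms=imaging.camera_model("side")
sd=imaging.get_image('side')[:,:,::-1].copy();t=imaging.get_image('top')[:,:,::-1].copy()
o=np.array([-.0005,-.0025,0]) # half the top/side offset
for n,P in {"sal":(.6186,.1455,.168),"buf":(.6135,.062,.118),"dye":(.609,-.0286,.093),"oil":(.6035,-.12,.078)}.items():
    a=proj(mt,P+o);b=proj(ms,P-o);print(n,a.round(1),b.round(1))
    for im,u in((t,a),(sd,b)):cv2.drawMarker(im,tuple(int(round(x)) for x in u),(0,255,0),0,5,1)
cv2.imwrite('pics/s12.png',cv2.resize(sd[110:310,230:400],None,fx=3,fy=3,interpolation=2));cv2.imwrite('pics/t12.png',cv2.resize(t[150:215,190:375],None,fx=4,fy=4,interpolation=2))
E
```

```text
[0.41020991 0.14536819 0.2584495 ]
sal [225.2 173.6] [295.7 144.6]
buf [262.6 178.2] [303.4 180.5]
dye [300.  181.2] [313.  211.8]
oil [336.6 184. ] [323.4 243.1]
```

View pics/s12.png

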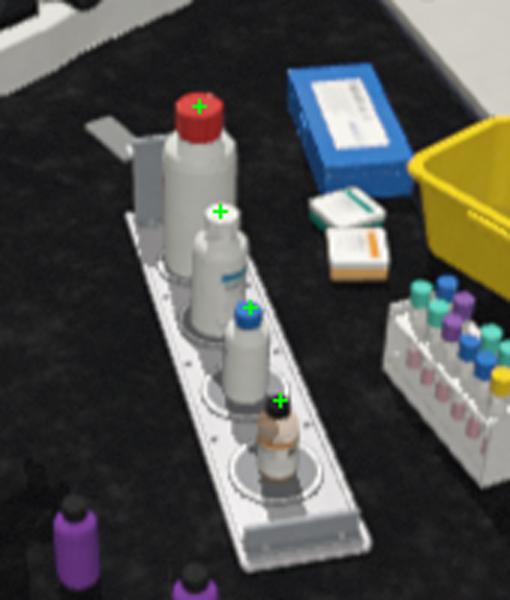

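View pics/t12.png

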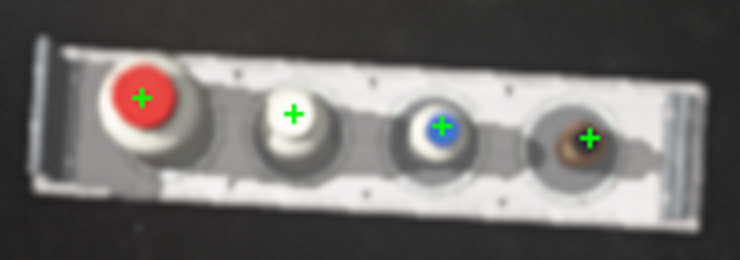

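All four caps fall on the predicted positions in both views, within about a pixel, and all the bottles are upright. Handing in.

```bash
python3 -c "
from rig import job
print(job.close_job())"
```

```text
the job is handed in; nothing more can be done
None
```

I placed all four bottles on the rail and handed the job in at about 25 s of the 128 s allowed. From the tall end plate (the +y end) they run saline, buffer, dye, oil. The purple look-alikes were not touched.

- **Final check:** the top and side views, taken after the arm had backed away with its hand open, show all four bottles upright. Each cap is within about 1–1.5 px (3–4 mm) of the point above its stand's centre.
- **Camera disagreement:** the top and side cameras differ by about 4–8 mm along y. I used points between the two; the wrist camera confirmed those for the bottles and stands I checked with it, to 1–2 mm.
- **Uneven spacing:** the stand next to the tall plate measured about 84 mm from its neighbour instead of 90 mm. I placed the saline by that stand's measured centre.
- **Saline regrip:** on the first grip the fingers read 58 mm on a 62 mm bottle, so I regripped 4 mm lower before lifting. The reading hardly changed (58.7 mm), but the lift and placing held firmly.

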